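Weigh a pail of brass fittings on the beam scale

TASK

Weigh the pail of brass fittings: hang it by its handle on the two-pronged fork of the beam scale, so that it hangs clear of the bench, then slide the poise along the beam until the beam floats level, its tip in the middle of the sight loop. Leave the pail hanging, the beam still and everything let go; do not tip the fittings out and do not disturb the other things on the bench.

Things in the scene. Friction and masses are not known exactly. Their poses are not given: they have to be found in the camera images.
- pail_handle (a point): Grip of the pail's rigid upright handle: two uprights of 8 mm wire, 144 mm apart (centres), joined at the top by a straight level 8 mm wire whose middle 56 mm carries a round wooden grip 20 mm thick. Point: centre of the grip, on the wire's axis, 175 mm above the pail's underside, 91 mm above its rim. x along the handle wire, z up.
- pail_rim (a point): Centre of the mouth of the round galvanised pail of brass fittings: 84 mm tall, 126 mm wide at the rim, 96 mm at the foot; it weighs between 0.35 and 0.7 kg (not known).
- scale: Fixed grey bench beam scale. Origin on the bench below the pivot, z up. The beam lies along y, its pivot 250 mm above the bench: short arm with the load fork to +y, long arm with the poise to -y. Base plate 90 mm wide, 20 mm high, y = -365 to +35 mm. A column 36 mm thick (72 at its foot) stands at the origin, two bearing cheeks at its top: 56 mm over all in x, top 265 mm above the bench.
- sight_loop (a point): Centre of the fixed steel sight loop round the beam's tip, 335 mm from the pivot on the long arm, 250 mm above the bench: an upright frame 38 mm wide (x), 14 mm thick (y), 94 mm high on a thin post, with black index marks at half height. The beam is level when its pointer stands at the marks. Axes as scale.
- beam (a joint): Tilt of the beam, rad. 0 level; positive: load fork up, poise end down; negative: load fork down. Stops at -0.09 and +0.09. It swings freely on a damped flexure pivot and settles in about 1.5 s. Fork empty and poise at its zero end, it floats level. Between the stops the tilt is proportional to the unbalance: the poise 10 mm farther out adds about 0.03 rad.
- fork_seat (a point): Midway between the two seats of the load fork, 120 mm from the pivot, at its height. Axes as the beam's: x across, y along it away from the pivot. Two steel prongs 10 mm thick at x = -42 and +42 mm, each ending in an open V 45 mm long, 13 mm deep. The handle wire, along x, lies across both Vs, its axis at this point, grip between the prongs. From here to the cross bar behind: 61 mm.
- fork_end (a point): Point between the outer lips of the fork's two Vs, 24 mm outside fork_seat; lips 9 mm above fork_seat's height, undersides of the prongs 21 mm below it. The pail is too wide to pass down through the fork: from this open end, moving towards the pivot (-y), the prongs go in under the handle wire, between its uprights and above the pail's rim; then the wire is lowered into the Vs.
- poise (a joint): Position of the poise along the beam, m: 0 at its zero end (poise centre 50 mm from the pivot), growing outwards along -y of the scale to 0.20 at the far end. It slides against about 1.5 N of friction and stays where it is left. The balance for these loads lies between 0.09 and 0.185.
- poise_lug (a point): Centre of the push lug on top of the dark steel poise (0.45 kg): a flat-sided block 30 mm along the beam (y), 36 mm across (x), 36 mm high; this point is 43 mm above the beam's axis, 18 mm below the lug's top. Axes as the beam's. Below it a saddle block 46 mm along the beam, 40 mm wide, its top 17 mm below this point. The beam's bar is 10 mm wide, 18 mm high.
- beam_tip (a point): Tip of the pointer at the end of the long arm, 355 mm from the pivot, just past the sight loop; 250 mm above the bench when the beam is level.
- plug: Bystander: grey plastic pipe plug standing on the bench, with a flat round lid 118 mm wide, 64 mm tall. Origin at its underside.
- reducer: Bystander: grey plastic eccentric pipe reducer standing upright, 110 mm wide, 163 mm tall. Origin under its wide part.
- endcap: Bystander: grey plastic pipe end cap, 104 mm wide, 45 mm tall. Origin at its underside.
- sleeve: Bystander: grey plastic pipe sleeve standing on end, 82 mm wide, 85 mm tall. Origin at its underside.
- bend: Bystander: grey plastic pipe bend lying on the bench, about 130 mm long, 56 mm high. Origin at its underside.
- paste: Bystander: tin of jointing paste, 72 mm wide, 85 mm tall. Origin at its underside.
- wrench: Bystander: steel spanner lying flat, 210 mm long. Origin at its underside.
- valve: Bystander: brass gate valve with a round hand wheel, 100 mm long, 74 mm tall. Origin at its underside.
Not all that is in view belongs to the job. What is shaped like the part that bears pail_handle but purple is not meant.

How it is judged:
By the outcome, as a careful person would: the job done as asked, in the order asked, and still so for the second after the job is handed in, with the robot touching nothing.
It also fails if it takes over 72 s, if anything falls off the work surface, if the arm or the gripper's body presses on something with over 40 N, if the wrist force passes 120 N, or if a joint passes its speed limit or range.

ROBOT

A 6-joint arm with a two-finger parallel gripper is mounted at the origin on the work surface. World frame = base frame: x ahead of the robot, y to its left, z up, the work surface at z = 0. Lengths are in m, angles in rad, forces in N, time in s.
With the tool pointing down it reaches from about 0.35 to 1 m from the base axis. Payload 7.1 kg.
Tool frame: the origin (TCP) lies at the very end of the fingers, on their centre line; the grasp point (between the pads) lies 19 mm behind it; z points along the fingers, y is the direction in which the jaws open and shut (so a half turn about z gives the same grasp; the last joint's range is limited). The gripper opens to 85 mm and grips with 20 to 120 N. Pads are 22 mm wide; open, the fingers measure 114 mm over their backs; the gripper's body (76 mm by 85 mm) begins 54 mm behind the grasp point. The pads swing forward as they close: fully open they stand 13 mm farther back than shut.
Start: joints at [1.111, 0.423, 1.63, -0, 1.089, -0.019], TCP at [0.267, 0.565, 0.231] pointing down, gripper open.
Joint ranges: [-3, 3], [-0.9, 2.11], [0.09, 2.58], [-1.31, 4.45], [0.11, 2.69], [-2.54, 2.54]. Speed limits (rad/s): [2.39, 2.39, 3.01, 3.14, 3.14, 3.14].

INTERFACE

Orientations are given as a unit quaternion [x, y, z, w].
In Python, from station import manip, camera, camera_info, models gives the robot as it stands. The module is installed in compiled form; this text tells all that it offers.
- The arm moves only by the tool apply_moves, never from a script. Its argument "targets" is a list of rows, each a list of 5 numbers: the shift along the world's x, y, z scaled (see below), then the turn about the world's z scaled (see below), then the opening, from -1 (shut) to 1 (fully open), so that 0 is half open. A call has 1 to 12 rows; each row shifts and turns the pose as measured when the row begins; what a row does not reach is not made up. The controller multiplies each number of a shift by 20 cm and each number of a turn by 5 degrees. A row lasts 1/10 s, in which the tool goes at most 50 mm and 8.59 degrees, less where a joint would pass 70% of its speed; a pose out of reach is approached as far as the arm can. A call with a number of a shift or a turn outside -1 to 1 is refused whole. A call with a gripper value outside its range is refused whole. The fingers move at their own pace and stop on an object; "newtons" is the grip in N (left out, the last holds). Time passes only in rows, so rows that do not move let the fingers close. It gives the time, the measured TCP pose, the force and the opening at its end, in the units of the state.
- manip.get_obs(): the state, without advancing time (a new reading comes with each control period).
- camera(name): name is "scene" or "top" or "wrist"; returns the picture (480x640x3 uint8, red, green, blue); there is no depth.
- camera_info(name): a dict with "camera_matrix" (3x3 intrinsics, pixels), "rvec" (rotation vector, rad) and "tvec" (3), from world to camera coordinates, as OpenCV has them; the wrist camera has in their place "T_tool_cam" (4x4, takes a point from camera to tool coordinates, whose origin is the TCP and whose axes are the flange's). Camera axes: x right, y down, z forward; pixel columns grow to the right and rows downward; lengths in m; the calibration is good to about 2 mm. A picture is of the moment at which its call begins: read the wrist's pose just before it. camera_info takes no time and is no camera call.
- manip.sign_off(): hands the job in, once; it reports no verdict.
Trained networks look in the newest picture that a camera, given by its name, has taken for a name from the list of things; names that differ only in an ending like _2 or _b are one class to them, and where a whole thing is asked for, a point or a joint stands for the part that bears it (a point fixed in the world has none). Each returns a list of dicts, best first, with "conf" (0 to 1); they miss things now and then, are a little off and sometimes report something else, mostly with a low value. They report only what shows in the picture. A call takes as long as a camera call. They do not tell look-alikes from the thing itself.
- models.masks_of(label, camera): "mask" (480x640 bool, what is visible of it) and "location" ([column, row] in pixels, amid what is visible of it).
The state is a dict: "time_s": time; "joint_pos": joint angles; "joint_velocities": joint speeds; "joint_torque": joint torques, N m; "tcp_pos": TCP position; "tcp_rot": TCP orientation; "contact_force": force on the tool from outside, world axes, zero at the start; "wrist_torque": the same for the moment, N m; "width": finger opening in m.
Only numpy, scipy, OpenCV 4.12 (cv2) and the standard library are available. Lean on these libraries where they do the work, as an engineer would, in place of code of your own. Each camera call takes 0.05 s, during which the arm holds its last target.

## Working session

There is one attempt and no reset: what is moved stays moved. The work goes in short steps, Python scripts to look and compute and a tool call to move; the robot and the scene stay as the last step left them, time stands still between calls to the robot, and variables do not carry over. Pictures are saved under pics/ and viewed, and the job is handed in when it is done.

Besides the shell and the picture viewer there is one more tool, called after "Call:" as name(argument=value, ...), one argument or row to a line, values as JSON. apply_moves: Moves the arm, as the interface text tells. Its arguments: {"type":"object","properties":{"targets":{"type":"array","items":{"type":"array","items":{"type":"number","minimum":-1,"maximum":1}}},"newtons":{"type":"number"}},"required":["targets"]}

```bash
mkdir -p pics
python3 - <<'E'
from station import manip, camera, camera_info, models
import cv2
o=manip.get_obs(); print({k:o[k] for k in ['time_s','tcp_pos','tcp_rot','width','contact_force']})
for n in ['scene','top']:
    cv2.imwrite(f'pics/{n}0.png',camera(n)[:,:,::-1])
for n in ['scene','top','wrist']: print(n,camera_info(n))
for n in ['scene','top']:
  for l in ['pail_handle','pail_rim','scale','beam','poise','poise_lug','fork_seat']:
    try: print(n,l,[(round(d['conf'],2),d['location'],int(d['mask'].sum())) for d in models.masks_of(l,n)])
    except Exception as e: print(n,l,e)
E
```

```text
{'time_s': 0.0, 'tcp_pos': array([0.26638968, 0.56476846, 0.2305333 ]), 'tcp_rot': array([ 2.18604204e-01,  9.75813304e-01, -7.55116872e-04, -1.68170889e-04]), 'width': 0.08532887154598402, 'contact_force': array([-0.04944534,  0.37972157,  0.39552347])}
scene {'camera_matrix': array([[592.73304244,   0.        , 311.53825773],
       [  0.        , 592.73304244, 250.18129057],
       [  0.        ,   0.        ,   1.        ]]), 'rvec': array([ 1.62168276,  2.17780624, -0.64490588]), 'tvec': array([ 0.08883372, -0.32702433,  1.82762761])}
top {'camera_matrix': array([[436.05281631,   0.        , 323.96663562],
       [  0.        , 436.05281631, 246.02988362],
       [  0.        ,   0.        ,   1.        ]]), 'rvec': array([ 2.1632735 , -2.11835105,  0.15832721]), 'tvec': array([0.05269067, 0.51541272, 1.10331182])}
wrist {'camera_matrix': array([[419.84472102,   0.        , 311.8756896 ],
       [  0.        , 419.84472102, 241.18106838],
       [  0.        ,   0.        ,   1.        ]]), 'T_tool_cam': array([[-1.50995657e-04, -9.65691985e-01, -2.59690137e-01,
         6.62487
[... 597 characters left out ...]
.19, [263.6, 287.1], 9080)]
scene poise [(0.89, [268.3, 253.9], 756), (0.6, [301.9, 375.0], 984)]
scene poise_lug [(0.66, [267.0, 253.2], 772)]
scene fork_seat [(0.64, [298.2, 264.1], 3062)]
top pail_handle [(0.78, [200.0, 263.6], 2209), (0.68, [183.8, 348.7], 2388), (0.59, [333.3, 299.5], 617)]
top pail_rim [(0.92, [195.6, 262.2], 2087), (0.59, [180.9, 347.5], 2410)]
top scale [(0.69, [490.4, 286.3], 1781), (0.56, [365.9, 211.5], 8176), (0.46, [416.9, 153.3], 1932)]
top beam [(0.93, [326.3, 193.6], 2602)]
top poise [(0.86, [359.6, 195.6], 606), (0.17, [326.7, 192.5], 2446)]
top poise_lug [(0.92, [362.9, 192.6], 582)]
top fork_seat [(0.83, [325.6, 192.7], 2888), (0.42, [199.1, 261.9], 2130)]
```

View pics/scene0.png

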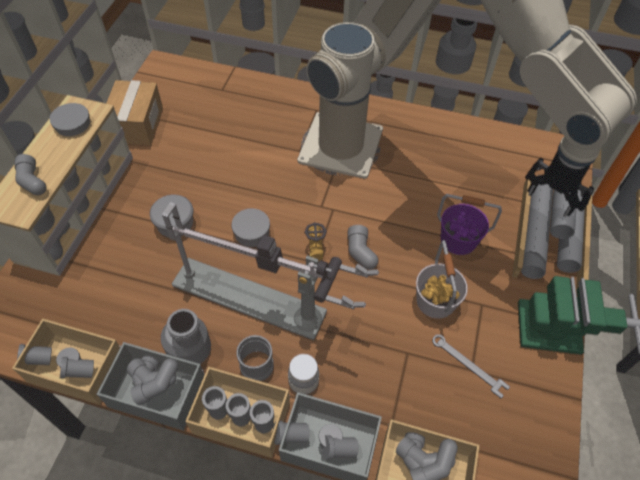

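View pics/top0.png

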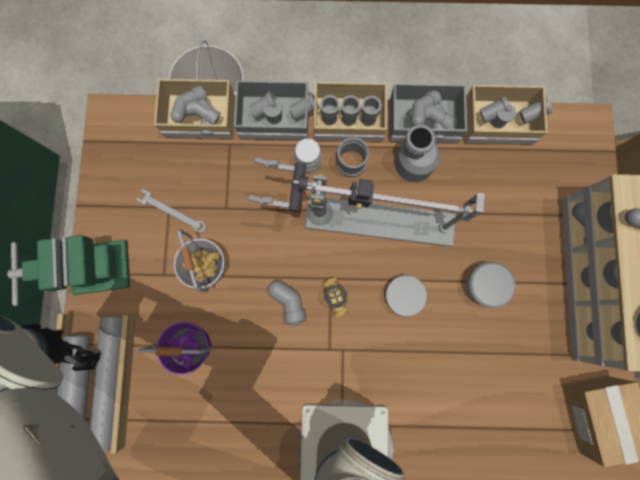

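Run:
```python
import cv2
a=cv2.imread('pics/scene0.png')[150:350,360:560]; b=cv2.imread('pics/top0.png')[210:410,100:300]
c=cv2.hconcat([a,b]); cv2.imwrite('pics/crop0.png',cv2.resize(c,None,fx=2,fy=2,interpolation=2))
a=cv2.imread('pics/scene0.png')[160:400,180:400]
cv2.imwrite('pics/crop1.png',cv2.resize(a,None,fx=2.5,fy=2.5,interpolation=2))
b=cv2.imread('pics/top0.png')[130:290,230:520]; cv2.imwrite('pics/crop2.png',cv2.resize(b,None,fx=2.7,fy=2.7,interpolation=2))
```

```text
(no output)
```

View pics/crop0.png

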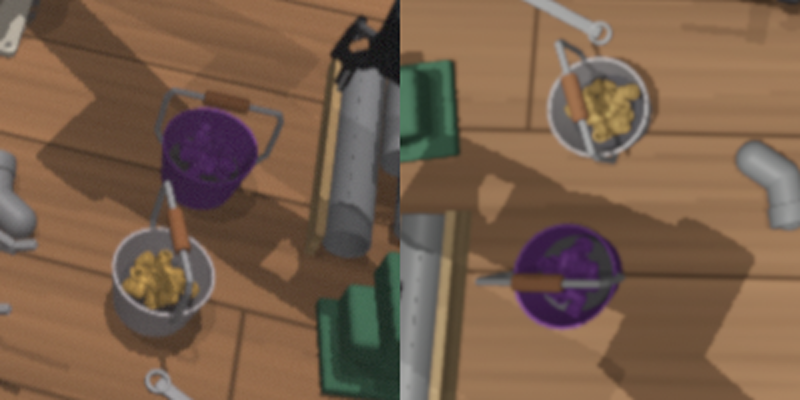

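View pics/crop1.png

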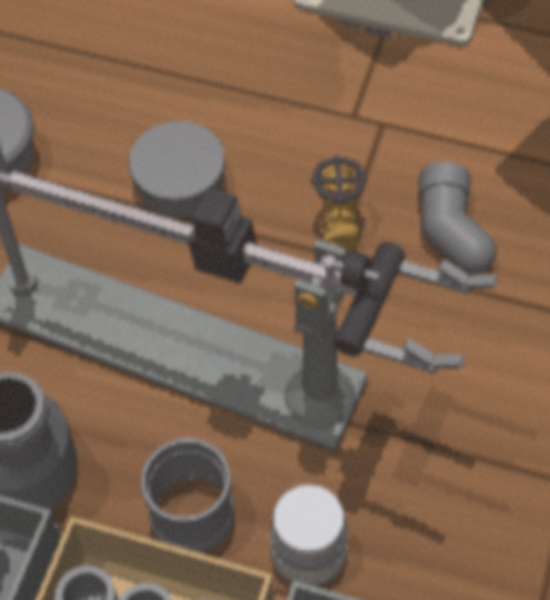

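View pics/crop2.png

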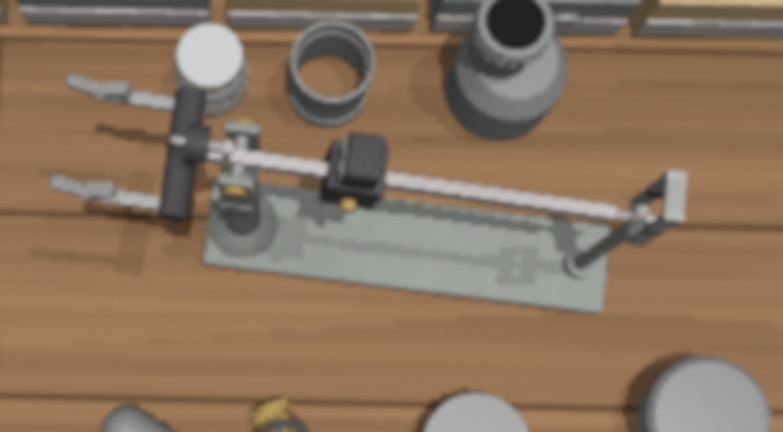

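The candidates for the pail are the purple one (scene 462,225; top 184,349) and the galvanised one with brass fittings (scene 438,287; top 196,262). The enlarged crop confirms that the galvanised one fits the description, and the purple one is the excluded look-alike. Next I fit the poses.

```bash
cat > h.py <<'E'
import numpy as np, cv2
from scipy.optimize import least_squares
from station import manip, camera, camera_info, models
CI={n:camera_info(n) for n in ['scene','top']}
def proj(n,P):
    c=CI[n]; return cv2.projectPoints(np.array(P,float).reshape(-1,1,3),c['rvec'],c['tvec'],c['camera_matrix'],None)[0].reshape(-1,2)
def fit(obs,x0):
    # obs: list (cam, local pt, pixel); pose x,y,yaw
    def w(p,l):
        c,s=np.cos(p[2]),np.sin(p[2]); return [p[0]+c*l[0]-s*l[1],p[1]+s*l[0]+c*l[1],l[2]]
    f=lambda p: np.concatenate([proj(n,w(p,l))[0]-np.array(px) for n,l,px in obs])
    r=least_squares(f,x0,loss='soft_l1'); return r.x,r.fun.reshape(-1,2).round(1)
def W(p,l):
    c,s=np.cos(p[2]),np.sin(p[2]); return np.array([p[0]+c*l[0]-s*l[1],p[1]+s*l[0]+c*l[1],l[2]])
def wristproj(T_wt,P):
    c=camera_info('wrist'); T=np.linalg.inv(T_wt@c['T_tool_cam'])
    return cv2.projectPoints(np.array(P,float).reshape(-1,1,3),cv2.Rodrigues(T[:3,:3])[0],T[:3,3],c['camera_matrix'],None)[0].reshape(-1,2)
E
python3 - <<'E'
from h import *
def t2(p): return (230+p[0]/2.7,130+p[1]/2.7)
def s1(p): return (180+p[0]/2.5,160+p[1]/2.5)
best=None
for sx in (1,-1):
  o=[('top',(-.045*sx,.035,.02),t2((203,263))),('top',(-.045*sx,-.365,.02),t2((604,311))),('top',(.045*sx,-.365,.02),t2((607,226))),
   ('scene',(.045*sx,.035,.02),s1((332,445))),('scene',(-.045*sx,.035,.02),s1((366,378))),
   ('top',(.042*sx,.144,.259),t2((68,80))),('top',(-.042*sx,.144,.259),t2((52,182))),
   ('scene',(-.042*sx,.144,.259),s1((494,281))),('scene',(.042*sx,.144,.259),s1((461,360)))]
  for y0 in (0,1.5,3,-1.5):
    p,r=fit(o,[.6,.1,y0])
    if best is None or abs(r).sum()<abs(best[1]).sum(): best=(p,r,sx)
p,r,sx=best; print('scale',p,sx,'\n',r.tolist())
for nm,l in dict(seat=(0,.12,.25),end=(0,.144,.259),loop=(0,-.335,.25),lug0=(0,-.05,.293),lugtop=(0,-.05,.311)).items():
    w=W(p,l); print(nm,w.round(4),[proj(n,w)[0].round(0).tolist() for n in CI])
o=[('top',(.072,0,.175),(181,233)),('top',(-.072,0,.175),(204,289)),('top',(0,0,.175),(186.5,259)),
 ('scene',(.072,0,.175),(452.5,309)),('scene',(-.072,0,.175),(444,242.5)),('scene',(0,0,.175),(449,263.5))]
for y0 in (0,1.5,3,-1.5):
  q,r=fit(o,[.5,.4,y0]); print('pail',q,r.tolist(),[proj(n,W(q,(0,0,.084)))[0].round(1).tolist() for n in CI])
np.save('scale.npy',p)
E
```

```text
scale [ 0.60877408  0.07699497 -0.10531161] 1 
 [[-0.5, -0.4], [-0.2, 0.3], [1.4, -0.9], [0.7, -0.4], [0.7, -3.8], [0.1, 0.9], [0.1, 0.4], [-0.4, 1.4], [-0.5, 1.9]]
seat [0.6214 0.1963 0.25  ] [[360.0, 288.0], [264.0, 182.0]]
end [0.6239 0.2202 0.259 ] [[371.0, 290.0], [252.0, 179.0]]
loop [ 0.5736 -0.2561  0.25  ] [[172.0, 221.0], [472.0, 207.0]]
lug0 [0.6035 0.0273 0.293 ] [[286.0, 251.0], [342.0, 185.0]]
lugtop [0.6035 0.0273 0.311 ] [[286.0, 246.0], [342.0, 183.0]]
pail [0.45713709 0.37437789 0.31320353] [[-0.6, -3.6], [-8.4, 0.0], [1.5, -0.1], [0.6, -17.7], [-0.3, -3.6], [-0.8, 0.8]] [[440.8, 283.9], [199.2, 263.3]]
pail [0.45713709 0.37437789 0.31320353] [[-0.6, -3.6], [-8.4, 0.0], [1.5, -0.1], [0.6, -17.7], [-0.3, -3.6], [-0.8, 0.8]] [[440.8, 283.9], [199.2, 263.3]]
pail [0.45581736 0.37476767 2.99001606] [[-0.2, 57.5], [-9.5, -59.9], [1.2, 0.4], [5.3, -68.1], [-5.3, 45.6], [-0.5, 0.4]] [[441.1, 283.5], [199.1, 263.8]]
pail [0.45713709 0.37437789 0.31320352] [[-0.6, -3.6], [-8.4, 0.0], [1.5, -0.1], [0.6, -17.7], [-0.3, -3.6], [-0.8, 0.8]] [[440.8, 283.9], [199.2, 263.3]]
```

Call:
apply_moves(
  targets=[
    [0,0,0.15,0.96,1],
    [0.1,-0.1,0.15,0.96,1],
    [0.12,-0.12,0.1,0.96,1],
    [0.12,-0.12,0,0.96,1],
    [0.12,-0.12,0,0.96,1],
    [0.12,-0.12,0,0.96,1],
    [0.12,-0.12,0,0.96,1],
    [0.12,-0.12,0,0.96,1],
    [0.1,-0.1,0,0.96,1],
    [0,0,0,0,1],
    [0,0,0,0,1],
  ],
)

```text
time_s: 1.9
tcp_pos: [0.4562, 0.3738, 0.3154]
tcp_rot: [-0.172, 0.985, 0.0, 0.003]
contact_force: [-0.1, 0.4, 0.2]
width: 0.0853
```

```bash
cat >> h.py <<'E'
from scipy.spatial.transform import Rotation as R
def tcpT():
    o=manip.get_obs(); T=np.eye(4); T[:3,:3]=R.from_quat(o['tcp_rot']).as_matrix(); T[:3,3]=o['tcp_pos']; return T,o
def shot(n,f):
    a=camera(n)[:,:,::-1].copy(); cv2.imwrite('pics/'+f+'.png',a); return a
def ray(n,px,z,T=None):
    "pixel -> world point at height z"
    if n=='wrist':
        c=camera_info('wrist'); M=T@c['T_tool_cam']; Rm=M[:3,:3]; C=M[:3,3]
    else:
        c=CI[n]; Rm=cv2.Rodrigues(c['rvec'])[0].T; C=-Rm@c['tvec']
    d=Rm@np.linalg.inv(c['camera_matrix'])@np.array([px[0],px[1],1.])
    return C+d*(z-C[2])/d[2]
def ystate(T): return np.degrees(np.arctan2(T[1,1],T[0,1]))
E
python3 - <<'E'
from h import *
T,o=tcpT(); np.save('T1.npy',T); print(o['time_s'],o['tcp_pos'],ystate(T))
a=shot('wrist','w1'); 
for q in ([.457,.374,.313],):
  print(wristproj(T,[W(q,(x,0,.175)) for x in (-.072,0,.072)]).round(0).tolist())
for nm,px,z in [('paste',(308,152),.085),('sleeve',(352,157),.085)]: print(nm,ray('top',px,z))
E
```

```text
1.9 [0.4561696  0.37380961 0.31537325] 109.83148938118089
[[315.0, 119.0], [311.0, 228.0], [308.0, 323.0]]
paste [0.75354333 0.10996951 0.085     ]
sleeve [ 0.74229827 -0.0045232   0.085     ]
```

View pics/w1.png

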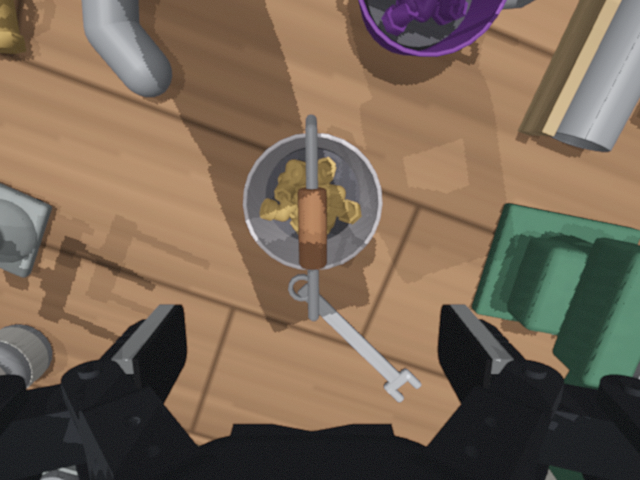

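The view shows the pail centred, with its handle wire from (311,119) to (313,318) and the grip at (312,228).

Run:
```python
from h import *
T=np.load('T1.npy')
a,b,c=[ray('wrist',p,.175,T) for p in ((311,119),(313.5,318),(312.5,228))]
d=b-a; print(a,b,c,(a+b)/2,np.linalg.norm(d),'yaw',np.degrees(np.arctan2(d[1],d[0])), 'tool y must be',np.degrees(np.arctan2(-d[0],d[1]))%180)
```

```text
[0.38918325 0.34925404 0.175     ] [0.52020002 0.39834534 0.175     ] [0.45672593 0.37465811 0.175     ] [0.45469163 0.37379969 0.175     ] 0.1399119348529238 yaw 20.540712264792116 tool y must be 110.54071226479212
```

Call:
apply_moves(
  targets=[
    [0,0,-0.2,0.14,1],
    [0,0,-0.2,0,1],
    [0,0,-0.2,0,1],
    [0,0,-0.18,0,1],
    [0,0,0,0,1],
  ],
  newtons=60,
)

```text
time_s: 2.45
tcp_pos: [0.4531, 0.3792, 0.1577]
tcp_rot: [-0.18, 0.984, 0.002, 0.006]
contact_force: [-0.4, -0.4, 0.2]
width: 0.0857
```

Run:
```python
from h import *
T,o=tcpT(); print(o['time_s'],o['tcp_pos'],ystate(T),o['contact_force'])
shot('wrist','w2')
```

```text
2.45 [0.45305324 0.37923307 0.15768252] 110.69063699867276 [-0.44714544 -0.35705813  0.22724973]
```

View pics/w2.png

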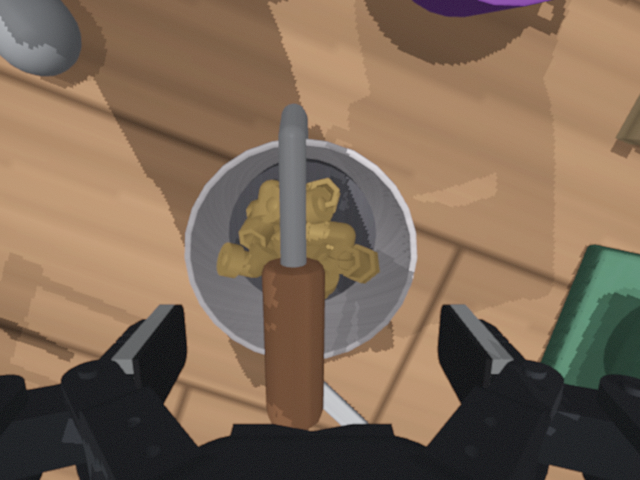

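The pads straddle the grip, which appears at about (294,345). The tool has drifted about 5 mm, so I correct that and close.

Call:
apply_moves(
  targets=[
    [0.012,-0.025,0,0,1],
    [0,0,0,0,-0.3],
    [0,0,0,0,-1],
    [0,0,0,0,-1],
    [0,0,0,0,-1],
    [0,0,0,0,-1],
    [0,0,0,0,-1],
    [0,0,0,0,-1],
  ],
  newtons=60,
)

```text
time_s: 3.3
tcp_pos: [0.4602, 0.3785, 0.1691]
tcp_rot: [-0.18, 0.984, 0.006, 0.013]
contact_force: [0.7, -1.1, -0.2]
width: 0.0178
```

Run:
```python
from h import *
T,o=tcpT(); print(o['time_s'],o['tcp_pos'],ystate(T),o['contact_force'],o['wrist_torque'],o['width'])
shot('wrist','w3');shot('scene','s3')
a=cv2.imread('pics/scene0.png'); 
b=cv2.imread('pics/s3.png')[150:350,360:560]; cv2.imwrite('pics/s3c.png',cv2.resize(b,None,fx=3,fy=3))
```

```text
3.3 [0.46023405 0.37851231 0.16908481] 110.72772434146154 [ 0.67859197 -1.08685791 -0.21295394] [-0.01875312  0.02771212 -0.01313402] 0.017843996234400313
```

View pics/w3.png

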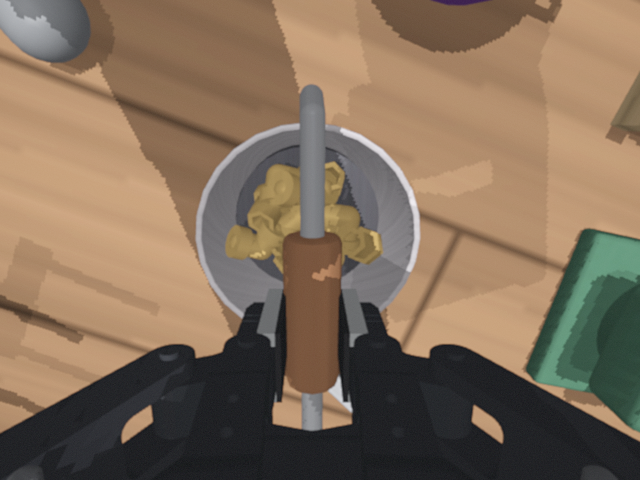

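View pics/s3c.png

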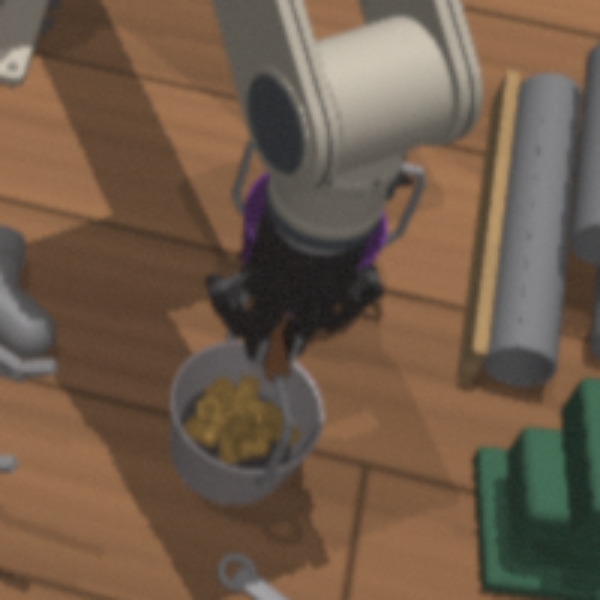

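Call:
apply_moves(
  targets=[
    [0,0,0,0,0],
    [0,0,0,0,0],
    [0,0,0,0,0],
  ],
)

```text
time_s: 3.7
tcp_pos: [0.4603, 0.3788, 0.1689]
tcp_rot: [-0.18, 0.984, 0.006, 0.013]
contact_force: [0.5, -1.1, -0.4]
width: 0.0424
```

Call:
apply_moves(
  targets=[
    [-0.02,-0.02,-0.07,0,0],
    [0,0,0,0,0],
  ],
)

```text
time_s: 3.9
tcp_pos: [0.4564, 0.3752, 0.1551]
tcp_rot: [-0.18, 0.984, 0.007, 0.013]
contact_force: [-0.8, 0.0, 0.5]
width: 0.0429
```

Call:
apply_moves(
  targets=[
    [0,0,0,0,-0.3],
    [0,0,0,0,-0.3],
    [0,0,0,0,-0.3],
  ],
  newtons=40,
)

```text
time_s: 4.2
tcp_pos: [0.4574, 0.3762, 0.1564]
tcp_rot: [-0.18, 0.984, 0.007, 0.014]
contact_force: [-0.2, 0.5, 0.1]
width: 0.0298
```

Call:
apply_moves(
  targets=[
    [0,0,0,0,-1],
    [0,0,0,0,-1],
    [0,0,0,0,-1],
  ],
  newtons=40,
)

```text
time_s: 4.5
tcp_pos: [0.4577, 0.376, 0.1569]
tcp_rot: [-0.18, 0.984, 0.007, 0.014]
contact_force: [0.7, -1.2, -0.2]
width: 0.0187
```

Call:
apply_moves(
  targets=[
    [0,0,0,0,-1],
    [0,0,0.05,0,-1],
    [0,0,0.1,0,-1],
    [0,0,0.1,0,-1],
    [0,0,0.15,0,-1],
    [0,0,0.15,0,-1],
    [0,0,0.1,0,-1],
    [0,0,0.05,0,-1],
    [0,0,0,0,-1],
    [0,0,0,0,-1],
  ],
  newtons=80,
)

```text
time_s: 5.5
tcp_pos: [0.4518, 0.3725, 0.2986]
tcp_rot: [-0.18, 0.984, 0.004, 0.008]
contact_force: [-0.3, -0.2, -7.2]
width: 0.0175
```

Run:
```python
from h import *
T,o=tcpT(); print(o['time_s'],o['tcp_pos'],ystate(T),o['contact_force'],o['wrist_torque'],o['width'])
shot('wrist','w4')
shot('scene','s4')
```

```text
5.5 [0.45181193 0.3725304  0.29863345] 110.741066453632 [-0.33573802 -0.22476052 -7.24706417] [-0.01686811  0.12164086  0.06197279] 0.017502522678917862
```

View pics/w4.png

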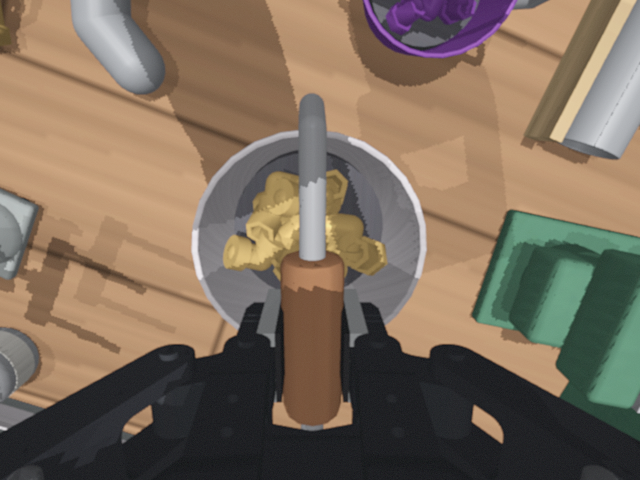

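View pics/s4.png

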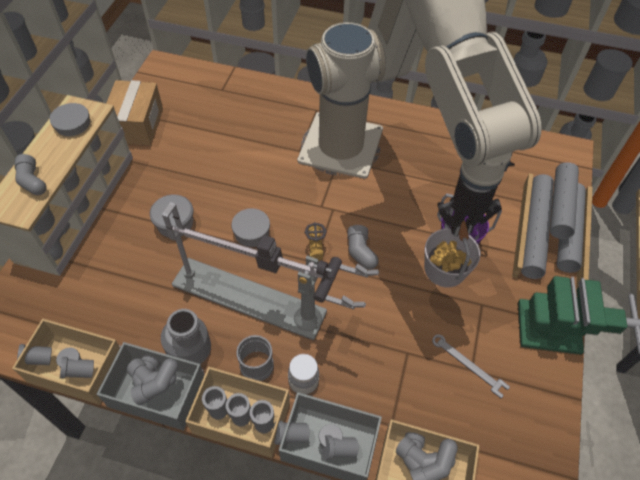

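Call:
apply_moves(
  targets=[
    [0.04,-0.016,0,-0.5,-1],
    [0.08,-0.032,0,-0.6,-1],
    [0.11,-0.043,0,-0.6,-1],
    [0.12,-0.047,0,-0.6,-1],
    [0.12,-0.047,0,-0.6,-1],
    [0.12,-0.047,0,-0.6,-1],
    [0.12,-0.047,0,-0.6,-1],
    [0.1,-0.04,0,-0.6,-1],
    [0.07,-0.03,0,-0.4,-1],
    [0.03,-0.01,0,-0.2,-1],
    [0,0,0,0,-1],
    [0,0,0,0,-1],
  ],
)

```text
time_s: 6.8
tcp_pos: [0.642, 0.2908, 0.2836]
tcp_rot: [0.065, 0.998, -0.002, -0.001]
contact_force: [-0.3, -0.5, -5.8]
width: 0.0177
```

Run:
```python
from h import *
T,o=tcpT(); np.save('T5.npy',T);print(o['time_s'],o['tcp_pos'],ystate(T),o['contact_force'],o['width'])
shot('wrist','w5')
shot('scene','s5');shot('top','t5')
```

```text
6.8 [0.64202269 0.29075444 0.28358172] 82.50994869064195 [-0.34143355 -0.47952989 -5.7659712 ] 0.017694524604516332
```

View pics/w5.png

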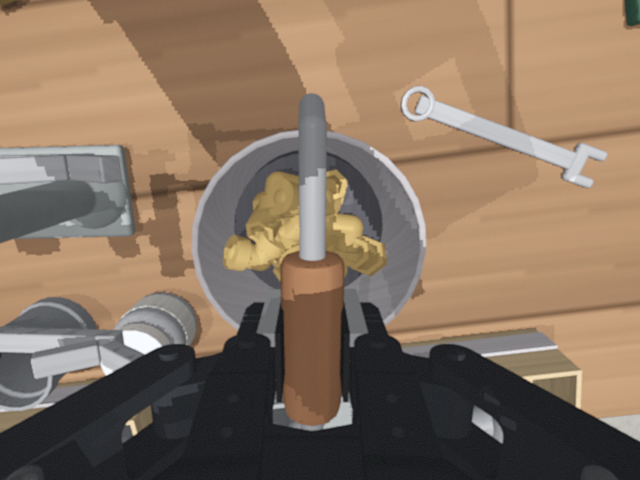

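View pics/s5.png

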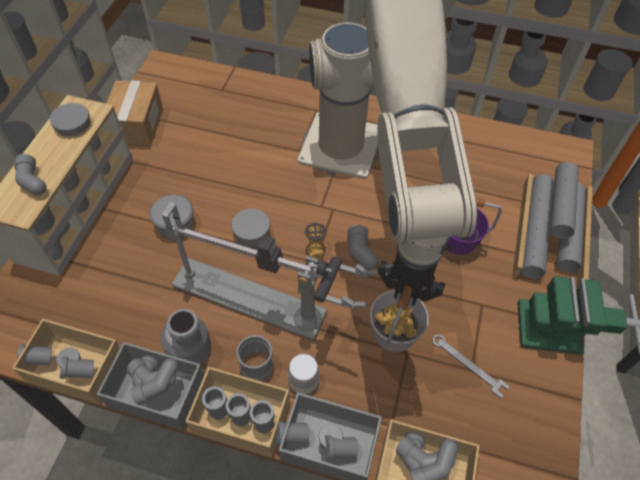

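Run:
```python
from h import *
T=np.load('T5.npy'); p=np.load('scale.npy')
for b in (0,.09):
  for x in (-.042,.042):
    L=[(x,.12*np.cos(b),.25+.12*b),(x,.144,.259+.144*b),(x,.098,.259+.098*b)]
    print(b,x,wristproj(T,[W(p,l) for l in L]).round(0).tolist(),[proj(n,[W(p,l) for l in L]).round(0).tolist() for n in CI])
print('base corner',wristproj(T,[W(p,(x,.035,.02)) for x in(-.045,.045)]).round(0).tolist(), 'post', wristproj(T,[W(p,(0,0,.265))]))
print(ray('wrist',(128,353),.265,T))
a=cv2.imread('pics/t5.png')[130:330,150:420]; cv2.imwrite('pics/t5c.png',cv2.resize(a,None,fx=2.9,fy=2.9,interpolation=2))
```

```text
0 -0.042 [[77.0, 169.0], [125.0, 170.0], [9.0, 173.0]] [[[366.0, 272.0], [377.0, 274.0], [357.0, 267.0]], [[261.0, 200.0], [249.0, 198.0], [271.0, 200.0]]]
0 0.042 [[108.0, 351.0], [152.0, 361.0], [49.0, 363.0]] [[[353.0, 304.0], [364.0, 306.0], [343.0, 298.0]], [[267.0, 163.0], [255.0, 161.0], [276.0, 163.0]]]
0.09 -0.042 [[61.0, 172.0], [110.0, 173.0], [-7.0, 175.0]] [[[366.0, 270.0], [378.0, 271.0], [357.0, 265.0]], [[261.0, 199.0], [248.0, 196.0], [270.0, 199.0]]]
0.09 0.042 [[95.0, 364.0], [140.0, 377.0], [36.0, 374.0]] [[[353.0, 301.0], [364.0, 303.0], [343.0, 296.0]], [[266.0, 162.0], [254.0, 158.0], [276.0, 162.0]]]
base corner [[120.0, 146.0], [133.0, 238.0]] post [[-217.95396032  283.95667409]]
[0.6575861  0.20950548 0.265     ]
```

View pics/t5c.png

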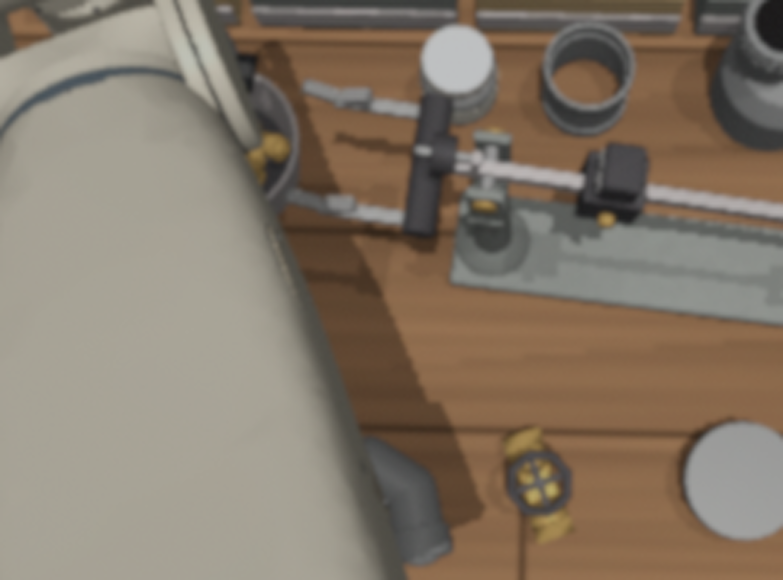

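Run:
```python
import cv2
a=cv2.imread('pics/w5.png')[120:420,0:220]; cv2.imwrite('pics/w5c.png',cv2.resize(a,None,fx=2,fy=2,interpolation=2))
```

```text
(no output)
```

View pics/w5c.png

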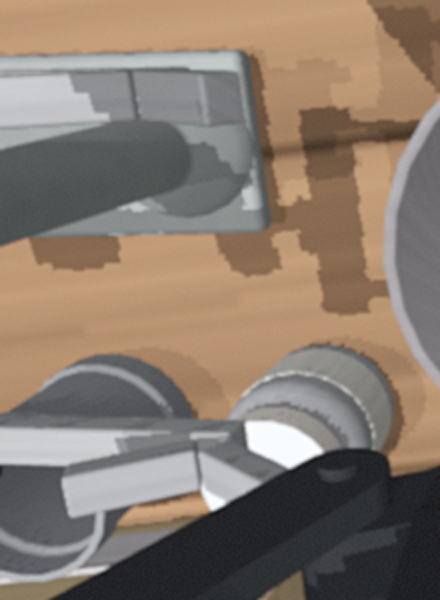

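Call:
apply_moves(
  targets=[
    [-0.04,-0.02,0.03,0.3,-1],
    [-0.01,-0.05,0.01,0,-1],
    [-0.006,-0.06,0.006,0,-1],
    [-0.006,-0.06,0.006,0,-1],
    [-0.003,-0.04,0.006,0,-1],
    [0,0,0,0,-1],
  ],
)

```text
time_s: 7.55
tcp_pos: [0.6258, 0.2417, 0.2987]
tcp_rot: [0.049, 0.999, -0.002, 0.0]
contact_force: [-0.1, 0.3, -5.9]
width: 0.0176
```

Run:
```python
from h import *
T,o=tcpT(); np.save('T6.npy',T);print(o['time_s'],o['tcp_pos'],ystate(T),o['contact_force'],o['width'])
shot('wrist','w6')
b=shot('scene','s6')[180:380,250:470];cv2.imwrite('pics/s6c.png',cv2.resize(b,None,fx=3,fy=3,interpolation=2))
```

```text
7.55 [0.62580746 0.24170666 0.29874875] 84.34765472942924 [-0.05962169  0.34144664 -5.93300876] 0.017638638491923916
```

View pics/w6.png

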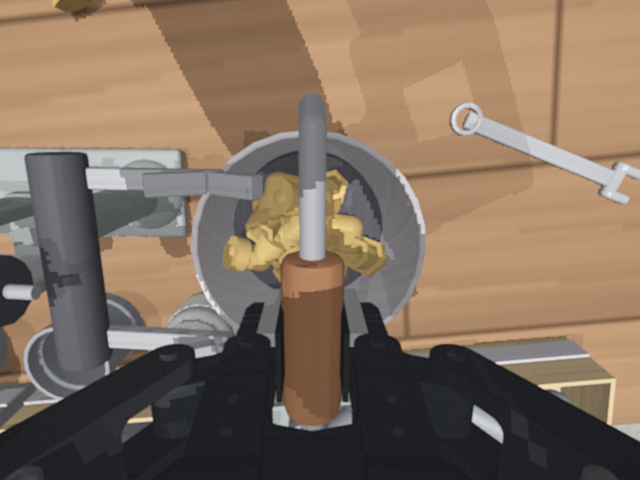

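View pics/s6c.png

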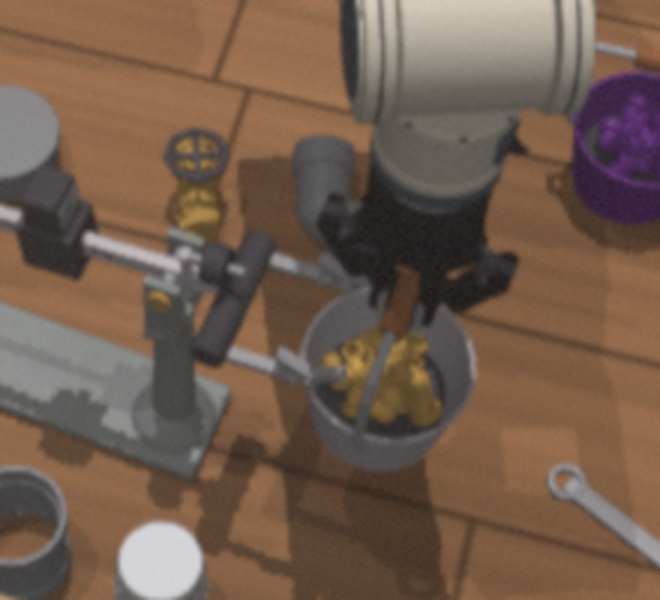

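Call:
apply_moves(
  targets=[
    [-0.002,-0.04,0.003,0,-1],
    [-0.005,-0.06,0.003,0,-1],
    [-0.005,-0.06,0.003,0,-1],
    [-0.003,-0.05,0.003,0,-1],
    [0,-0.015,0,0,-1],
    [0,0,0,0,-1],
  ],
)

```text
time_s: 8.25
tcp_pos: [0.6226, 0.194, 0.3004]
tcp_rot: [0.049, 0.999, -0.001, -0.0]
contact_force: [0.1, 0.7, -5.1]
width: 0.0177
```

Run:
```python
from h import *
T,o=tcpT(); np.save('T7.npy',T);print(o['time_s'],o['tcp_pos'],ystate(T),o['contact_force'],o['width'])
shot('wrist','w7')
```

```text
8.25 [0.62262485 0.19400943 0.30040386] 84.37910062865699 [ 0.13113595  0.66343181 -5.08638138] 0.01770746815238977
```

View pics/w7.png

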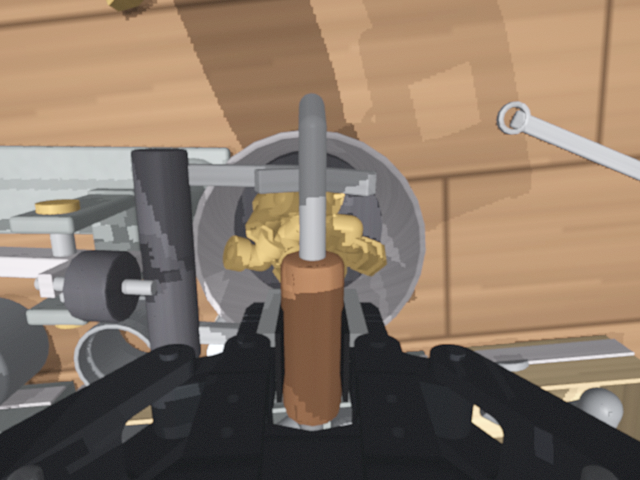

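Call:
apply_moves(
  targets=[
    [0,0,-0.05,0,-1],
    [0,0,-0.07,0,-1],
    [0,0,-0.07,0,-1],
    [0,0,-0.06,0,-1],
    [0,0,-0.03,0,-1],
    [0,0,0,0,-1],
  ],
)

```text
time_s: 8.9
tcp_pos: [0.6218, 0.1954, 0.2377]
tcp_rot: [0.048, 0.999, -0.002, -0.001]
contact_force: [0.5, -0.4, -3.9]
width: 0.0178
```

Call:
apply_moves(
  targets=[
    [0,0,-0.03,0,-1],
    [0,0,-0.02,0,-1],
    [0,0,-0.01,0,-1],
    [0,0,0,0,-1],
  ],
)

```text
time_s: 9.3
tcp_pos: [0.6221, 0.195, 0.2258]
tcp_rot: [0.048, 0.999, -0.002, -0.001]
contact_force: [-1.4, -1.3, -4.1]
width: 0.0178
```

Run:
```python
from h import *
T,o=tcpT(); np.save('T8.npy',T);print(o['time_s'],o['tcp_pos'],ystate(T),o['contact_force'],o['wrist_torque'],o['width'])
a=shot('wrist','w8')
b=shot('scene','s8')[180:380,150:470];cv2.imwrite('pics/s8c.png',cv2.resize(b,None,fx=2.5,fy=2.5,interpolation=2))
```

```text
9.3 [0.62208223 0.19495042 0.22581556] 84.45918964279929 [-1.41761748 -1.30318288 -4.06913611] [-0.2152744   0.10137088 -0.10246671] 0.01784574172763409
```

View pics/w8.png

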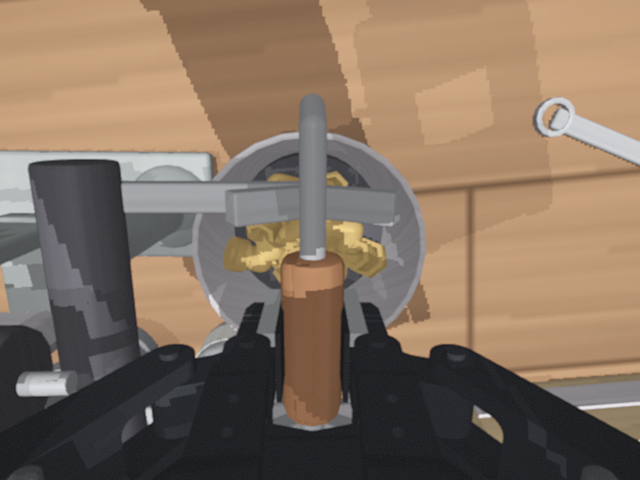

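View pics/s8c.png

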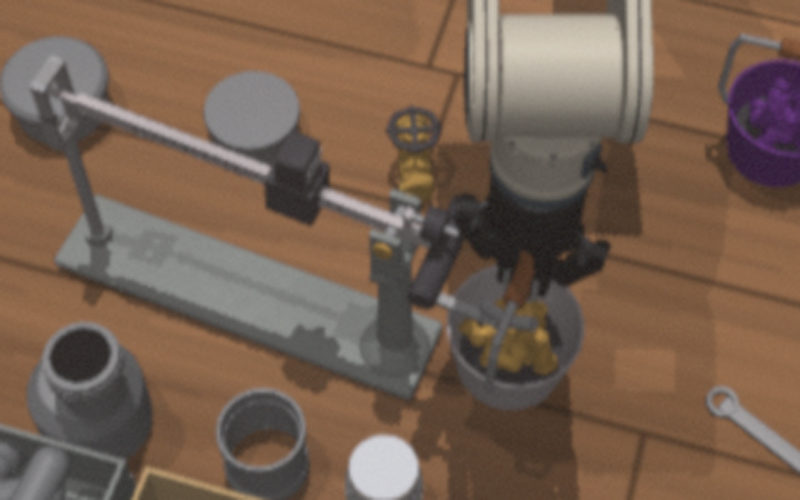

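Call:
apply_moves(
  targets=[
    [0,0,-0.02,0,-1],
    [0,0,-0.01,0,-1],
    [0,0,0,0,-1],
    [0,0,0,0,-1],
  ],
)

```text
time_s: 9.8
tcp_pos: [0.6224, 0.1947, 0.2215]
tcp_rot: [0.048, 0.999, -0.002, -0.0]
contact_force: [-2.6, -2.9, -2.2]
width: 0.0179
```

Call:
apply_moves(
  targets=[
    [0,0,-0.015,0,-1],
    [0,0,-0.01,0,-1],
    [0,0,0,0,-1],
    [0,0,0,0,-1],
  ],
)

```text
time_s: 10.2
tcp_pos: [0.6226, 0.1947, 0.2217]
tcp_rot: [0.049, 0.999, -0.001, 0.001]
contact_force: [-2.3, -1.8, -2.4]
width: 0.0178
```

Run:
```python
from h import *
T,o=tcpT(); np.save('T8.npy',T);print(o['time_s'],o['tcp_pos'],ystate(T),o['contact_force'],o['wrist_torque'],o['width'])
a=shot('wrist','w9')
b=shot('scene','s9')[180:380,150:470];cv2.imwrite('pics/s9c.png',cv2.resize(b,None,fx=2.5,fy=2.5,interpolation=2))
```

```text
10.2 [0.62258023 0.19467418 0.22172505] 84.4303178107654 [-2.2615166  -1.77834056 -2.42238781] [-0.28689742  0.2181958  -0.11603935] 0.017759483662386496
```

View pics/w9.png

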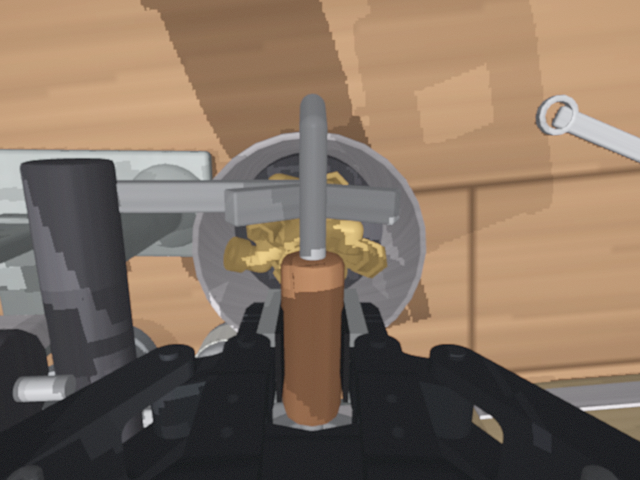

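View pics/s9c.png

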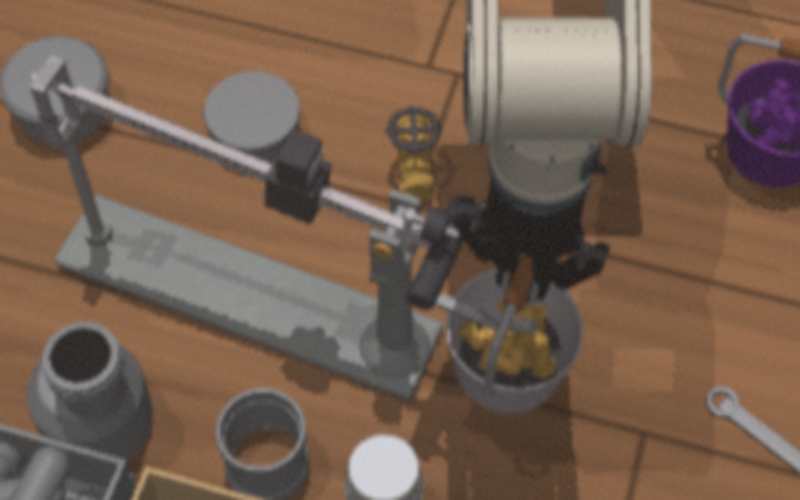

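Call:
apply_moves(
  targets=[
    [0,0,0,0,-0.4],
    [0,0,0,0,-0.2],
    [0,0,0,0,-0.1],
    [0,0,0,0,-0.1],
  ],
)

```text
time_s: 10.7
tcp_pos: [0.625, 0.1964, 0.2226]
tcp_rot: [0.048, 0.999, 0.0, 0.004]
contact_force: [0.1, 0.4, -0.5]
width: 0.0385
```

Run:
```python
from h import *
T,o=tcpT(); print(o['time_s'],o['tcp_pos'],o['contact_force'],o['wrist_torque'],o['width'])
a=shot('wrist','w10')
```

```text
10.7 [0.62503661 0.19642173 0.22257495] [ 0.08366694  0.40505732 -0.48261734] [ 0.01752487 -0.00085357 -0.04027412] 0.03848487436061036
```

View pics/w10.png

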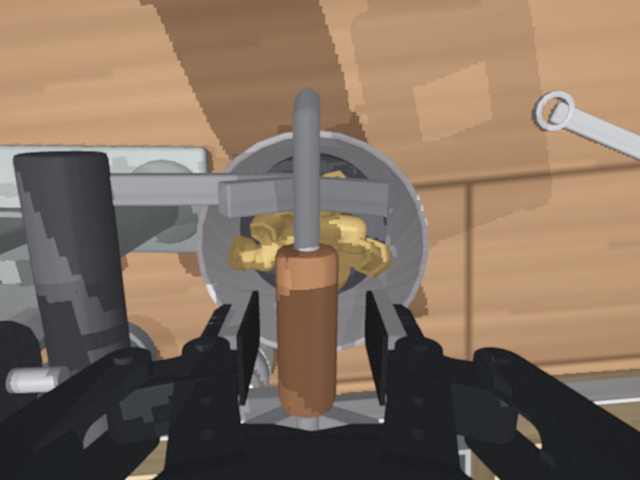

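Call:
apply_moves(
  targets=[
    [0,0,0.05,0,-0.1],
    [0,0,0.12,0,-0.1],
    [0,0,0.2,0,-0.1],
    [0,0,0.2,0,-0.06],
    [0,0,0.2,0,-0.06],
    [0,0,0,0,-0.06],
    [-0.01,-0.1,0,0,-0.06],
    [-0.02,-0.18,0,0,-0.06],
    [-0.02,-0.2,0,0,-0.06],
    [-0.02,-0.15,0,0,-0.06],
    [-0.02,-0.1,0,0,-0.06],
    [0,0,0,0,-0.06],
  ],
)

```text
time_s: 11.95
tcp_pos: [0.6023, 0.0421, 0.3852]
tcp_rot: [0.047, 0.999, -0.0, 0.004]
contact_force: [0.1, -0.5, -0.2]
width: 0.0404
```

Run:
```python
from h import *
T,o=tcpT(); np.save('T11.npy',T); print(o['time_s'],o['tcp_pos'],ystate(T),o['contact_force'],o['width'])
a=shot('wrist','w11')
b=shot('scene','s11');p=np.load('scale.npy')
cv2.imwrite('pics/s11c.png',cv2.resize(b[180:380,150:470],None,fx=2.5,fy=2.5,interpolation=2))
for pp in (.0,.04,.06): print(pp,W(p,(0,-.05-pp,0)),wristproj(T,[W(p,(0,-.05-pp,.311+.09*(.05+pp)))]))
```

```text
11.95 [0.6022926  0.04210012 0.38519204] 84.59351511653314 [ 0.13097999 -0.51775944 -0.15938194] 0.0403760984433825
0.0 [0.60351822 0.02727198 0.        ] [[284.38630408 262.52454423]]
0.04 [ 0.59931354 -0.01250641  0.        ] [[206.9463651  263.92752162]]
0.06 [ 0.5972112  -0.03239561  0.        ] [[167.26156344 264.64649015]]
```

View pics/w11.png

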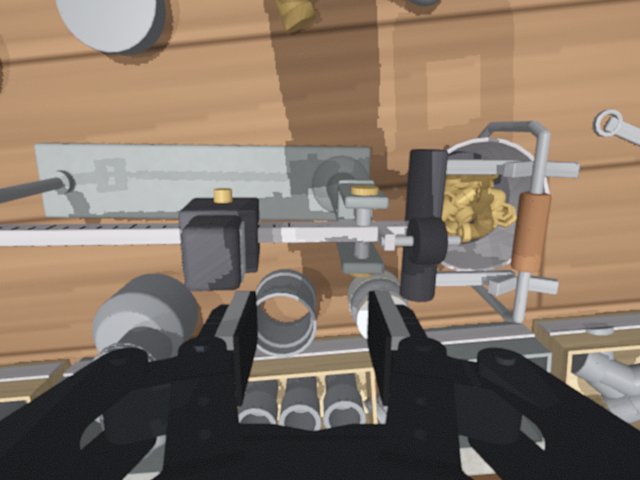

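View pics/s11c.png

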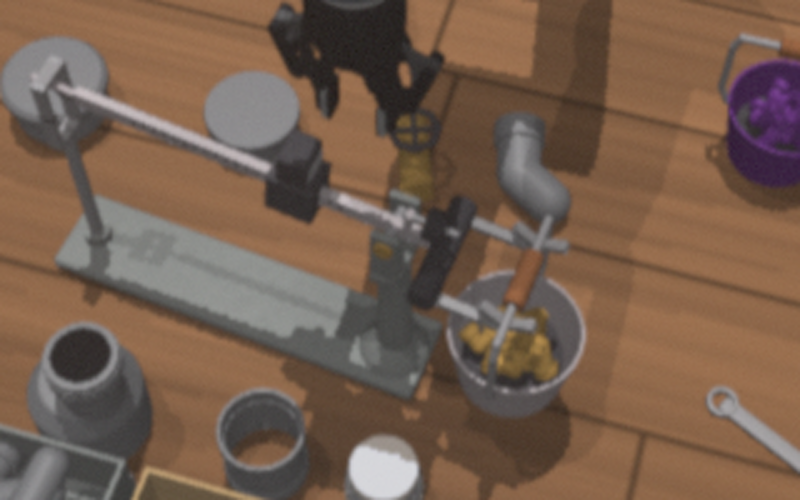

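Call:
apply_moves(
  targets=[
    [-0.005,-0.1,-0.05,0,0.2],
    [-0.005,-0.1,-0.08,0,0.2],
    [0,-0.05,-0.06,0,0.2],
    [0,0,0,0,0.2],
  ],
)

```text
time_s: 12.45
tcp_pos: [0.6012, -0.0038, 0.3456]
tcp_rot: [0.044, 0.999, 0.001, 0.004]
contact_force: [0.4, -0.3, 0.7]
width: 0.0513
```

Run:
```python
from h import *
T,o=tcpT(); np.save('T12.npy',T); print(o['time_s'],o['tcp_pos'],ystate(T),o['contact_force'],o['width'])
a=shot('wrist','w12')
```

```text
12.45 [ 0.60119043 -0.00378359  0.34555257] 84.90059910515234 [ 0.37018346 -0.26951338  0.74709207] 0.051319165401705044
```

View pics/w12.png

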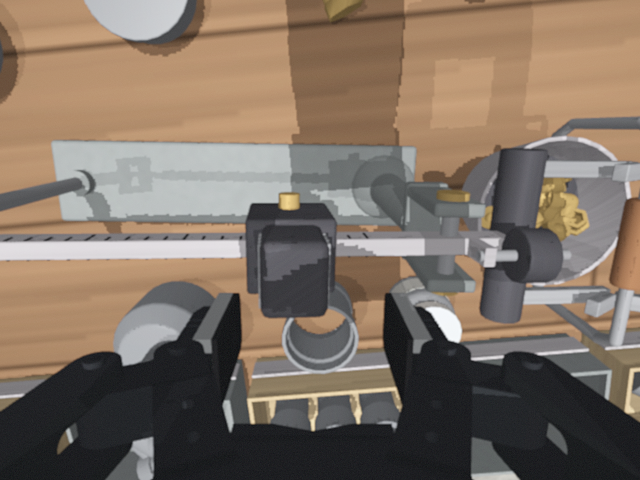

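Call:
apply_moves(
  targets=[
    [-0.005,-0.035,-0.03,-0.1,0.2],
    [0,0,-0.1,0,0.2],
    [0,0,-0.1,0,0.1],
    [0,0,0,0,0],
  ],
)

```text
time_s: 12.9
tcp_pos: [0.6022, -0.0081, 0.3012]
tcp_rot: [0.048, 0.999, 0.002, 0.007]
contact_force: [-0.9, 0.2, -0.0]
width: 0.0428
```

Run:
```python
from h import *
T,o=tcpT(); np.save('T13.npy',T); print(o['time_s'],o['tcp_pos'],ystate(T),o['contact_force'],o['width'])
a=shot('wrist','w13')
```

```text
12.9 [ 0.60223887 -0.00814603  0.30116567] 84.50504329500275 [-0.85388274  0.18195363 -0.04059387] 0.04276401086697948
```

View pics/w13.png

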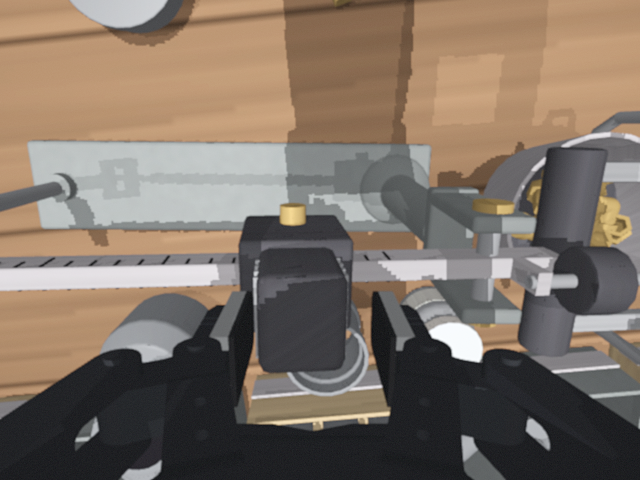

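Call:
apply_moves(
  targets=[
    [-0.004,-0.03,-0.01,0,0],
    [-0.006,-0.06,0,0,0],
    [-0.006,-0.06,0,0,0],
    [-0.006,-0.06,0,0,0],
    [-0.006,-0.06,0,0,0],
    [-0.006,-0.06,0,0,0],
    [-0.006,-0.06,0,0,0],
    [-0.006,-0.06,0,0,0],
    [-0.003,-0.03,0,0,0],
    [0,0,0,0,0],
  ],
)

```text
time_s: 13.95
tcp_pos: [0.5931, -0.1129, 0.3049]
tcp_rot: [0.049, 0.999, 0.002, 0.01]
contact_force: [-1.2, 1.5, 0.1]
width: 0.0428
```

Run:
```python
from h import *
T,o=tcpT(); np.save('T14.npy',T); print(o['time_s'],o['tcp_pos'],ystate(T),o['contact_force'],o['width'])
a=shot('wrist','w14')
b=shot('scene','s14')
cv2.imwrite('pics/s14c.png',cv2.resize(b[180:380,130:450],None,fx=2.5,fy=2.5,interpolation=2))
p=np.load('scale.npy');d=T[:2,3]-p[:2];c,s=np.cos(p[2]),np.sin(p[2]);print('tcp local',c*d[0]+s*d[1],-s*d[0]+c*d[1])
```

```text
13.95 [ 0.59305895 -0.11290588  0.30488327] 84.43877207239733 [-1.18738827  1.51391177  0.13468568] 0.042838116012173647
tcp local 0.004333757864058249 -0.19050070254589713
```

View pics/w14.png

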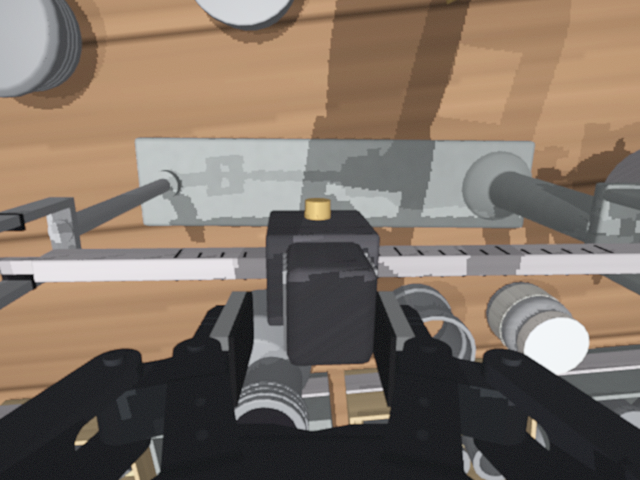

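View pics/s14c.png

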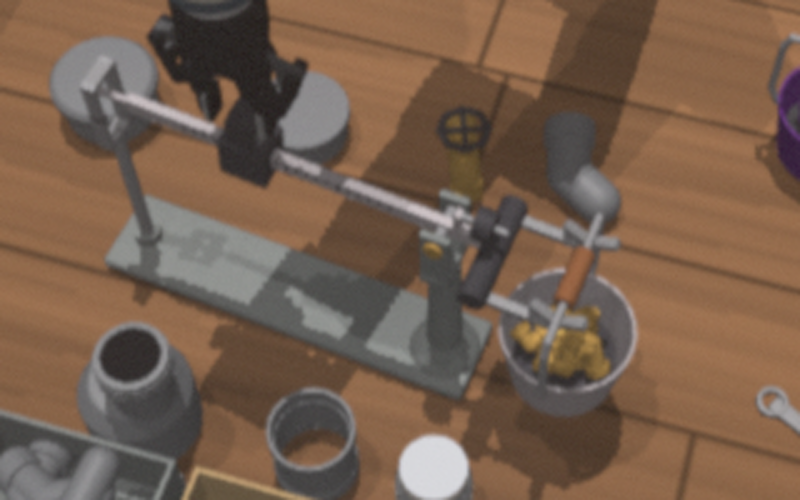

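Call:
apply_moves(
  targets=[
    [0.002,0.03,0,0,0],
    [0,0,0,0,0],
    [0,0,0,0,0],
    [0,0,0,0,0],
    [0,0,0,0,0],
    [0,0,0,0,0],
    [0,0,0,0,0],
    [0,0,0,0,0],
    [0,0,0,0,0],
    [0,0,0,0,0],
  ],
)

```text
time_s: 15.05
tcp_pos: [0.5946, -0.1044, 0.3054]
tcp_rot: [0.047, 0.999, 0.002, 0.011]
contact_force: [-0.1, 0.2, -0.7]
width: 0.0425
```

```bash
cat >> h.py <<'E'
def tcploc(T):
    p=np.load('scale.npy');d=T[:2,3]-p[:2];c,s=np.cos(p[2]),np.sin(p[2]);return c*d[0]+s*d[1],-s*d[0]+c*d[1]
E
python3 - <<'E'
from h import *
T,o=tcpT(); np.save('T15.npy',T); print(o['time_s'],o['tcp_pos'],ystate(T),o['contact_force'],o['width'],tcploc(T))
a=shot('wrist','w15'); p=np.load('scale.npy')
cv2.imwrite('pics/w15c.png',cv2.resize(a[150:350,0:280],None,fx=2.8,fy=2.8,interpolation=2))
b=shot('scene','s15')
cv2.imwrite('pics/s15c.png',cv2.resize(b[190:290,140:260],None,fx=6,fy=6,interpolation=2))
for t in (-.09,-.045,0,.045):
  L=[(0,-.335,.25-.335*t),(0,-.355,.25-.355*t)]
  print(t,wristproj(T,[W(p,l) for l in L]).round(1).tolist(),proj('scene',[W(p,l) for l in L]).round(1).tolist())
L=[(x,-.335,.25+dz) for x in (-.019,.019) for dz in (-.047,0,.047)]
print('loop',wristproj(T,[W(p,l) for l in L]).round(1).tolist(),proj('scene',[W(p,l) for l in L]).round(1).tolist())
E
```

```text
15.05 [ 0.59461859 -0.10443743  0.30540329] 84.6286976810719 [-0.07849158  0.19472635 -0.74502783] 0.042520715583236834 (np.float64(0.00499458434605916), np.float64(-0.18191522562673454))
-0.09 [[-54.1, 274.6], [-106.4, 275.8]] [[169.8, 212.7], [161.9, 209.4]]
-0.045 [[-26.4, 262.7], [-72.7, 263.0]] [[171.1, 216.7], [163.3, 213.7]]
0 [[-2.6, 252.5], [-44.0, 252.1]] [[172.4, 220.6], [164.7, 217.9]]
0.045 [[18.0, 243.6], [-19.3, 242.8]] [[173.6, 224.5], [166.1, 222.0]]
loop [[48.6, 196.6], [-10.6, 214.3], [-104.4, 242.5], [58.9, 258.5], [5.0, 288.7], [-78.5, 335.4]] [[180.2, 226.4], [176.5, 214.5], [172.7, 201.9], [172.1, 238.6], [168.2, 226.9], [164.0, 214.4]]
```

View pics/w15c.png

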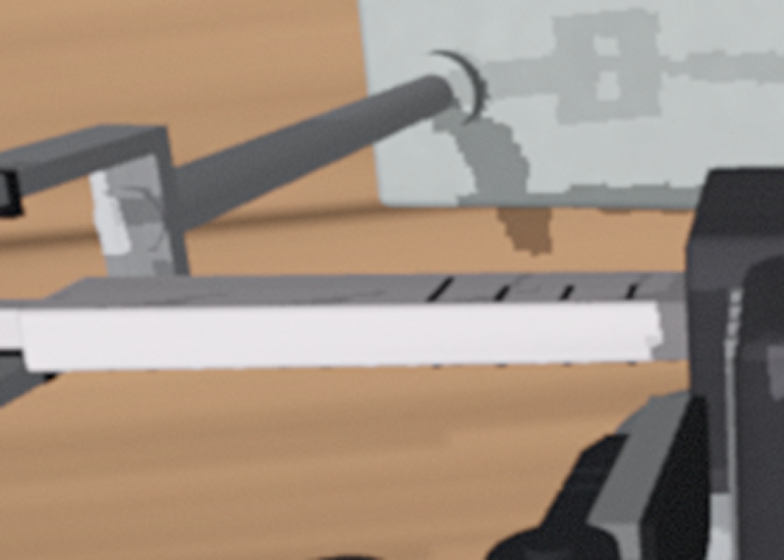

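View pics/s15c.png

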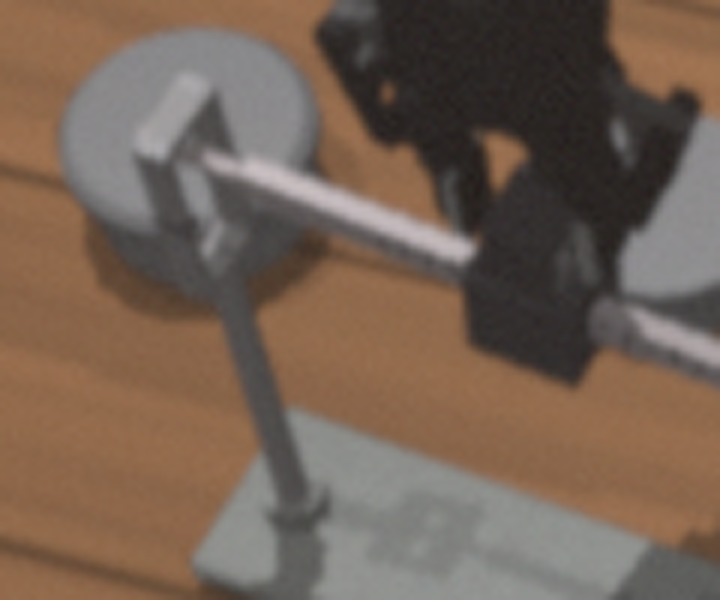

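```bash
cat >> h.py <<'E'
def beamrow(T,t,col,x=0,dz=.009):
    p=np.load('scale.npy'); ys=np.linspace(-.36,-.1,200)
    q=wristproj(T,[W(p,(x,y*np.cos(t),.25+y*np.sin(t)+dz)) for y in ys]); o=np.argsort(q[:,0])
    return np.interp(col,q[o,0],q[o,1])
E
python3 - <<'E'
from h import *
T=np.load('T15.npy'); 
for t in (-.09,-.06,-.03,0): print(t,[[beamrow(T,t,c,x).round(1) for x in (-.005,.005)] for c in (20,150,220)])
p=np.load('scale.npy'); print(wristproj(T,[W(p,(-.045,-.365,.02)),W(p,(.045,-.365,.02)),W(p,(0,-.335,.02))]).round(1).tolist())
E
```

```text
-0.09 [[np.float64(269.0), np.float64(292.1)], [np.float64(266.3), np.float64(288.8)], [np.float64(264.9), np.float64(287.0)]]
-0.06 [[np.float64(261.8), np.float64(283.9)], [np.float64(260.5), np.float64(282.2)], [np.float64(259.8), np.float64(281.2)]]
-0.03 [[np.float64(255.0), np.float64(276.1)], [np.float64(255.0), np.float64(275.9)], [np.float64(255.0), np.float64(275.8)]]
0 [[np.float64(248.5), np.float64(268.8)], [np.float64(249.8), np.float64(270.0)], [np.float64(250.4), np.float64(270.6)]]
[[124.8, 136.7], [134.6, 225.6], [159.6, 182.8]]
```

Call:
apply_moves(
  targets=[
    [-0.02,-0.03,-0.03,0,0],
    [-0.006,-0.03,-0.01,0,0],
    [-0.002,-0.02,0,0,0],
    [-0.002,-0.02,0,0,0],
    [0,-0.01,0,0,0],
    [0,0,0,0,0],
  ],
)

```text
time_s: 15.75
tcp_pos: [0.5879, -0.128, 0.296]
tcp_rot: [0.047, 0.999, 0.003, 0.011]
contact_force: [0.7, 1.8, -1.0]
width: 0.0428
```

Run:
```python
from h import *
T,o=tcpT(); print(o['time_s'],o['tcp_pos'],ystate(T),o['contact_force'],o['width'],tcploc(T))
```

```text
15.75 [ 0.58790603 -0.12797757  0.29603921] 84.59320617685992 [ 0.71469763  1.79768014 -1.03717708] 0.04275838791458513 (np.float64(0.0007936816328560255), np.float64(-0.20603055584463387))
```

Call:
apply_moves(
  targets=[
    [0.002,0.02,0,0,0],
    [0,0,0,0,0],
    [0,0,0,0,0],
    [0,0,0,0,0],
    [0,0,0,0,0],
    [0,0,0,0,0],
    [0,0,0,0,0],
    [0,0,0,0,0],
    [0,0,0,0,0],
    [0,0,0,0,0],
    [0,0,0,0,0],
    [0,0,0,0,0],
  ],
)

```text
time_s: 16.95
tcp_pos: [0.5885, -0.1241, 0.2967]
tcp_rot: [0.047, 0.999, 0.002, 0.011]
contact_force: [0.3, 0.1, 0.0]
width: 0.0425
```

Run:
```python
from h import *
T,o=tcpT(); np.save('T16.npy',T); print(o['time_s'],o['tcp_pos'],ystate(T),o['contact_force'],o['width'],tcploc(T))
a=shot('wrist','w16'); p=np.load('scale.npy')
cv2.imwrite('pics/w16c.png',cv2.resize(a[150:350,0:280],None,fx=2.8,fy=2.8,interpolation=2))
for t in (-.06,-.03,0,.03): print(t,[[beamrow(T,t,c,x).round(1) for x in (-.005,.005)] for c in (40,150,220)])
p=np.load('scale.npy'); print(wristproj(T,[W(p,(-.045,-.365,.02)),W(p,(.045,-.365,.02)),W(p,(0,-.335,.02))]).round(1).tolist())
L=[(x,-.335,.25+dz) for x in (-.019,.019) for dz in (-.047,0,.047)]
print('loop',wristproj(T,[W(p,l) for l in L]).round(1).tolist())
```

```text
16.95 [ 0.58848707 -0.12409562  0.29671626] 84.62284344510338 [0.3138237  0.10175837 0.02360651] 0.04247470838904191 (np.float64(0.0009634403157135589), np.float64(-0.20210903383459008))
-0.06 [[np.float64(278.9), np.float64(301.8)], [np.float64(277.5), np.float64(300.0)], [np.float64(276.6), np.float64(298.9)]]
-0.03 [[np.float64(270.8), np.float64(292.6)], [np.float64(270.7), np.float64(292.3)], [np.float64(270.6), np.float64(292.0)]]
0 [[np.float64(263.3), np.float64(284.1)], [np.float64(264.3), np.float64(285.0)], [np.float64(264.9), np.float64(285.7)]]
0.03 [[np.float64(256.2), np.float64(276.1)], [np.float64(258.2), np.float64(278.3)], [np.float64(259.6), np.float64(279.6)]]
[[142.4, 141.6], [151.4, 231.7], [177.3, 188.3]]
loop [[76.5, 206.8], [21.7, 227.6], [-66.7, 261.2], [85.9, 270.1], [36.1, 303.8], [-42.2, 357.0]]
```

View pics/w16.png

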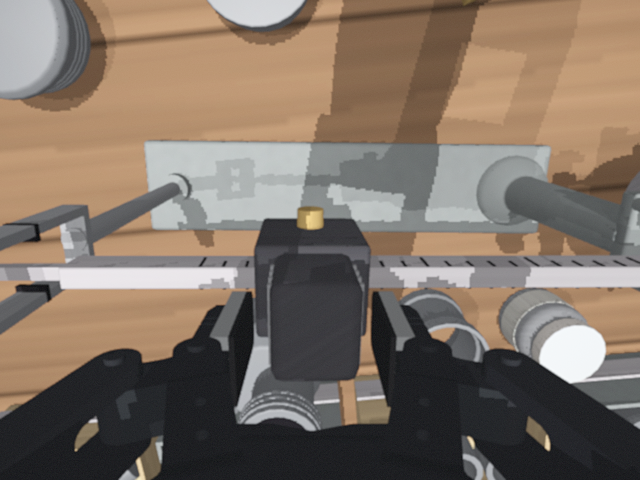

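View pics/w16c.png

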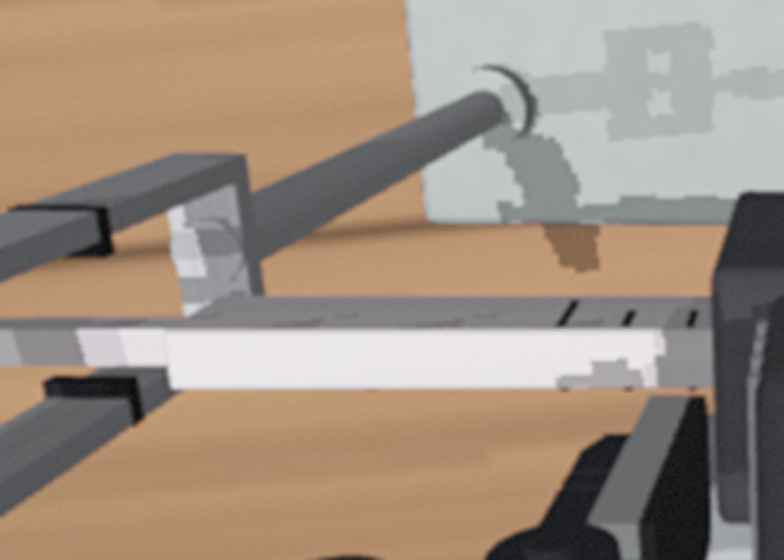

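Run:
```python
from h import *
T=np.load('T16.npy'); p=np.load('scale.npy')
a=cv2.imread('pics/w16.png'); S=7
x0,y0=0,195
c=cv2.resize(a[y0:y0+120,x0:x0+110],None,fx=S,fy=S,interpolation=cv2.INTER_NEAREST)
cv2.imwrite('pics/w16z.png',c[:600])
def dr(pts,col,off=(0,-2.4)):
    q=wristproj(T,[W(p,l) for l in pts])+np.array(off); q=((q-[x0,y0]+.5)*S).astype(int)
    for i in range(len(q)): cv2.line(c,tuple(int(v) for v in q[i]),tuple(int(v) for v in q[(i+1)%len(q)]),col,1)
w=.006
for xa,xb in((-.019,-.019+w),(.019-w,.019)):
  for z in (.25,.203,.209): dr([(xa,-.342,z),(xa,-.328,z),(xb,-.328,z),(xb,-.342,z)],(0,0,255))
dr([(-.005,-.335,.259),(.005,-.335,.259),(.005,-.335,.241),(-.005,-.335,.241)],(0,255,0))
cv2.imwrite('pics/w16zo.png',c[:600])
```

```text
(no output)
```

View pics/w16z.png

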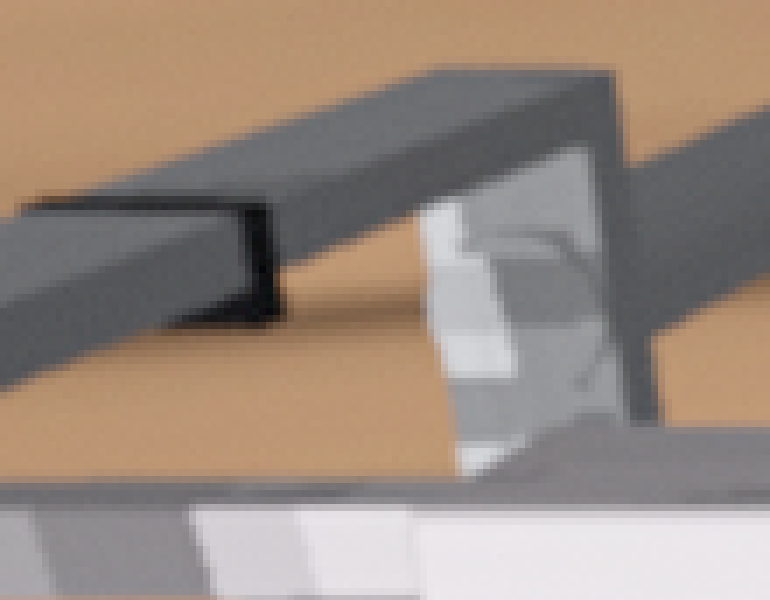

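View pics/w16zo.png

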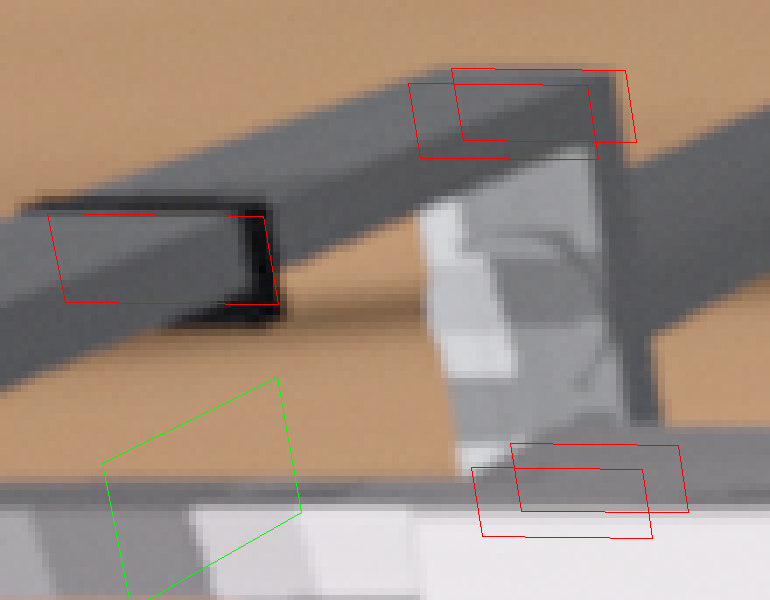

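Run:
```python
from h import *
T=np.load('T16.npy'); p=np.load('scale.npy')
a=cv2.imread('pics/w16.png'); S=7
x0,y0=0,225
c=cv2.resize(a[y0:y0+85,x0:x0+110],None,fx=S,fy=S,interpolation=cv2.INTER_NEAREST)
def dr(pts,col,off=(0,-2)):
    q=wristproj(T,[W(p,l) for l in pts])+np.array(off); q=((q-[x0,y0]+.5)*S).astype(int)
    for i in range(len(q)): cv2.line(c,tuple(int(v) for v in q[i]),tuple(int(v) for v in q[(i+1)%len(q)]),col,1)
w=.006
for xa,xb in((-.019,-.019+w),(.019-w,.019)):
  for z in (.25,): dr([(xa,-.342,z),(xa,-.328,z),(xb,-.328,z),(xb,-.342,z)],(0,0,255))
for t,col in((0,(0,255,0)),(-.03,(255,0,0))):
  for x in(-.005,.005): dr([(x,y,.259+y*t) for y in(-.335,-.27)],col)
cv2.imwrite('pics/w16zo2.png',c)
```

```text
(no output)
```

View pics/w16zo2.png

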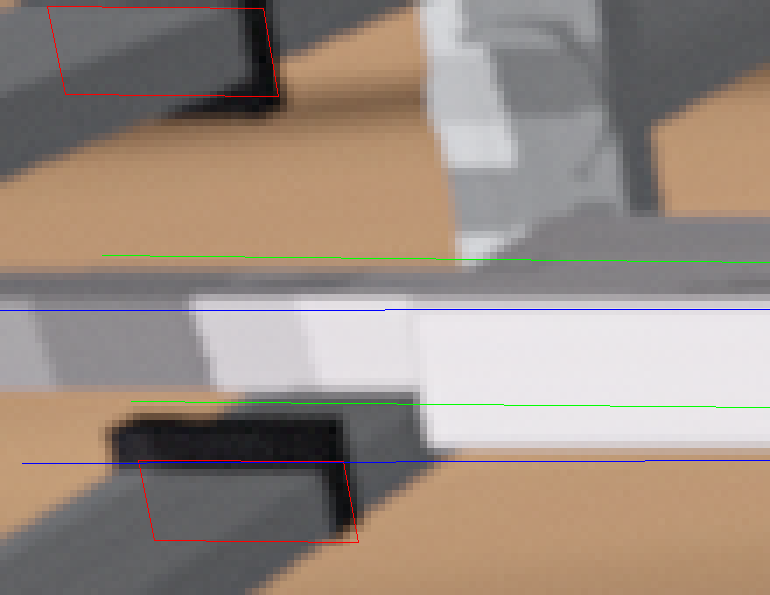

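Call:
apply_moves(
  targets=[
    [-0.003,-0.025,0,0,0],
    [-0.002,-0.015,0,0,0],
    [-0.001,-0.013,0,0,0],
    [-0.001,-0.01,0,0,0],
    [0,0,0,0,0],
  ],
)

```text
time_s: 17.5
tcp_pos: [0.587, -0.1373, 0.2964]
tcp_rot: [0.047, 0.999, 0.002, 0.011]
contact_force: [0.6, 1.1, 0.1]
width: 0.0429
```

Run:
```python
from h import *
T,o=tcpT(); print(o['time_s'],o['tcp_pos'],ystate(T),o['contact_force'],o['width'],tcploc(T))
```

```text
17.5 [ 0.58696216 -0.13725772  0.29637896] 84.61799778888499 [0.5792649  1.09825682 0.09534703] 0.04291698461967725 (np.float64(0.0008305364940642268), np.float64(-0.21535850728844777))
```

Call:
apply_moves(
  targets=[
    [0.003,0.025,0,0,0],
    [0,0,0,0,0],
    [0,0,0,0,0],
    [0,0,0,0,0],
    [0,0,0,0,0],
    [0,0,0,0,0],
    [0,0,0,0,0],
    [0,0,0,0,0],
    [0,0,0,0,0],
    [0,0,0,0,0],
    [0,0,0,0,0],
    [0,0,0,0,0],
  ],
)

```text
time_s: 18.7
tcp_pos: [0.5876, -0.1324, 0.2967]
tcp_rot: [0.047, 0.999, 0.002, 0.011]
contact_force: [0.1, 0.8, 0.1]
width: 0.0426
```

Call:
apply_moves(
  targets=[
    [0,0,0,0,0],
    [0,0,0,0,0],
    [0,0,0,0,0],
    [0,0,0,0,0],
    [0,0,0,0,0],
    [0,0,0,0,0],
    [0,0,0,0,0],
    [0,0,0,0,0],
  ],
)

```text
time_s: 19.5
tcp_pos: [0.5876, -0.1324, 0.2967]
tcp_rot: [0.047, 0.999, 0.002, 0.011]
contact_force: [-0.2, 0.6, 0.4]
width: 0.0426
```

```bash
cat > ov.py <<'E'
import sys
from h import *
def ov(name,T,off,out,x0,y0,wd,ht,S,w=.0073,ts=(0,-.02,.02)):
    p=np.load('scale.npy'); a=cv2.imread(f'pics/{name}.png')
    c=cv2.resize(a[y0:y0+ht,x0:x0+wd],None,fx=S,fy=S,interpolation=cv2.INTER_NEAREST)
    def dr(pts,col):
        q=wristproj(T,[W(p,l) for l in pts])+np.array(off); q=((q-[x0,y0]+.5)*S).astype(int)
        for i in range(len(q)): cv2.line(c,tuple(int(v) for v in q[i]),tuple(int(v) for v in q[(i+1)%len(q)]),col,1)
    for xa,xb in((-.019,-.019+w),(.019-w,.019)):
        dr([(xa,-.342,.25),(xa,-.328,.25),(xb,-.328,.25),(xb,-.342,.25)],(0,0,255))
    for t,col in zip(ts,((0,255,0),(255,0,0),(0,255,255))):
        for x in(-.005,.005): dr([(x,y,.259+y*t) for y in(-.335,-.27)],col)
    cv2.imwrite(f'pics/{out}.png',c)
E
python3 - <<'E'
from ov import *
T,o=tcpT(); np.save('T17.npy',T); print(o['time_s'],o['tcp_pos'],ystate(T),o['contact_force'],tcploc(T))
shot('wrist','w17'); ov('w17',T,(0,-3.4),'w17z',0,215,130,95,6)
E
```

```text
19.5 [ 0.58758938 -0.13237762  0.29668634] 84.6293553929916 [-0.16137755  0.60340194  0.36502814] (np.float64(0.0009413037274512669), np.float64(-0.21043950837364062))
```

View pics/w17z.png

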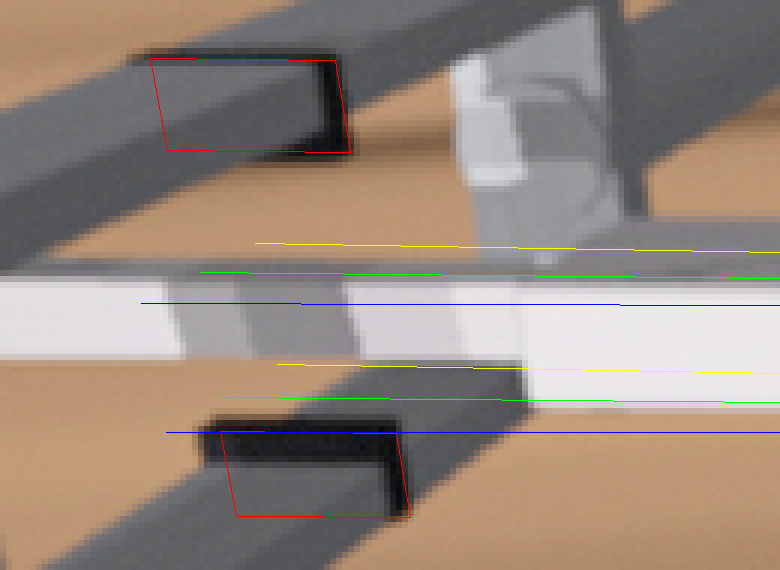

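View pics/w17.png

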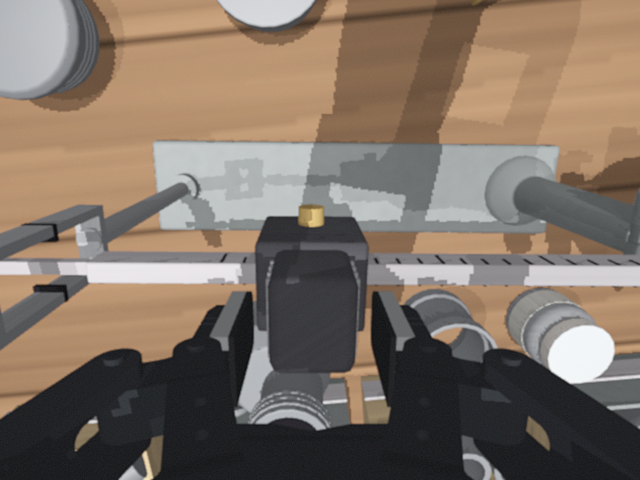

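Call:
apply_moves(
  targets=[
    [-0.002,-0.015,0,0,0],
    [-0.001,-0.01,0,0,0],
    [-0.001,-0.008,0,0,0],
    [0,0,0,0,0],
  ],
)

```text
time_s: 19.95
tcp_pos: [0.5868, -0.1393, 0.2966]
tcp_rot: [0.047, 0.999, 0.002, 0.011]
contact_force: [0.5, 0.5, -0.6]
width: 0.0431
```

Run:
```python
from h import *
T,o=tcpT(); print(o['time_s'],o['tcp_pos'],ystate(T),o['contact_force'],o['width'],tcploc(T))
```

```text
19.95 [ 0.58677562 -0.13934504  0.29662942] 84.62297851031357 [ 0.54396132  0.45203696 -0.58208111] 0.04309039625732278 (np.float64(0.0008644469606908685), np.float64(-0.2174538680967254))
```

Call:
apply_moves(
  targets=[
    [0.003,0.025,0,0,0],
    [0,0,0,0,0],
    [0,0,0,0,0],
    [0,0,0,0,0],
    [0,0,0,0,0],
    [0,0,0,0,0],
    [0,0,0,0,0],
    [0,0,0,0,0],
    [0,0,0,0,0],
    [0,0,0,0,0],
    [0,0,0,0,0],
    [0,0,0,0,0],
  ],
)

```text
time_s: 21.15
tcp_pos: [0.5874, -0.1341, 0.2967]
tcp_rot: [0.047, 0.999, 0.002, 0.011]
contact_force: [0.5, 0.8, -0.0]
width: 0.0424
```

Call:
apply_moves(
  targets=[
    [0,0,0,0,0],
    [0,0,0,0,0],
    [0,0,0,0,0],
    [0,0,0,0,0],
    [0,0,0,0,0],
    [0,0,0,0,0],
    [0,0,0,0,0],
    [0,0,0,0,0],
  ],
)

```text
time_s: 21.95
tcp_pos: [0.5874, -0.1341, 0.2967]
tcp_rot: [0.047, 0.999, 0.002, 0.011]
contact_force: [-0.9, 0.3, 0.4]
width: 0.0425
```

Run:
```python
from ov import *
T,o=tcpT(); np.save('T18.npy',T); print(o['time_s'],o['tcp_pos'],ystate(T),o['contact_force'],tcploc(T))
shot('wrist','w18'); ov('w18',T,(0,-3.4),'w18z',0,215,130,95,6)
```

```text
21.95 [ 0.58737152 -0.13410775  0.2966944 ] 84.62290973858623 [-0.94244434  0.27071092  0.35382147] (np.float64(0.0009065186268386524), np.float64(-0.21218295876432194))
```

View pics/w18z.png

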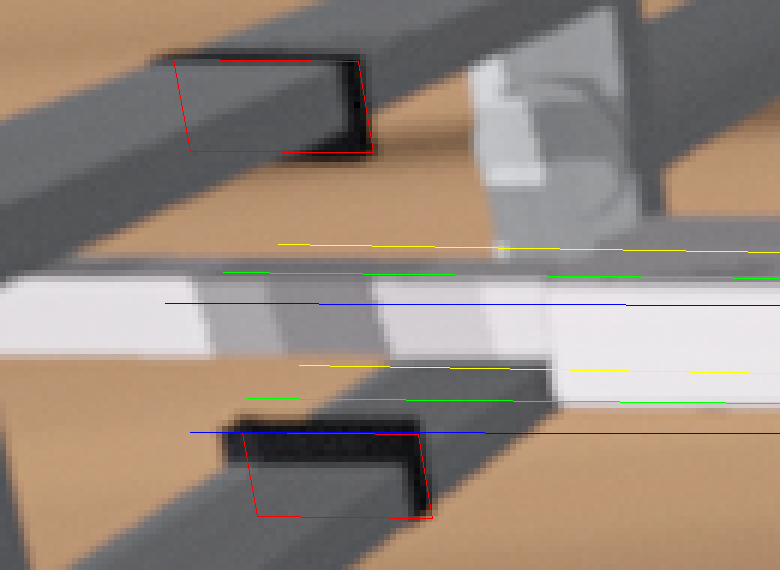

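Call:
apply_moves(
  targets=[
    [0,0,0.05,0,0],
    [0,0,0.15,0,0],
    [0,0,0.15,0,0],
    [-0.01,-0.1,0.05,0,0],
    [-0.02,-0.2,0,0,0],
    [-0.025,-0.23,0,0,0],
    [-0.025,-0.23,0,0,0],
    [-0.025,-0.23,0,0,0],
    [-0.02,-0.2,-0.05,0,0],
    [-0.02,-0.15,-0.1,0,0],
    [0,0,0,0,0],
    [0,0,0,0,0],
  ],
)

```text
time_s: 23.2
tcp_pos: [0.5569, -0.4121, 0.3602]
tcp_rot: [0.045, 0.999, -0.001, 0.016]
contact_force: [0.2, 0.2, 0.8]
width: 0.0431
```

Run:
```python
from ov import *
T,o=tcpT(); np.save('T19.npy',T); print(o['time_s'],o['tcp_pos'],ystate(T),o['contact_force'],tcploc(T))
shot('wrist','w19'); p=np.load('scale.npy'); print(wristproj(T,[W(p,(0,-.335,.25))]))
b=shot('scene','s19'); cv2.imwrite('pics/s19c.png',cv2.resize(b[190:290,120:220],None,fx=6,fy=6,interpolation=2))
```

```text
23.2 [ 0.55685924 -0.41209316  0.36023344] 84.81248413915849 [0.18435108 0.2045448  0.80239406] (np.float64(-0.0002157082275834818), np.float64(-0.49183564748899705))
[[565.14533061 237.49451782]]
```

View pics/w19.png

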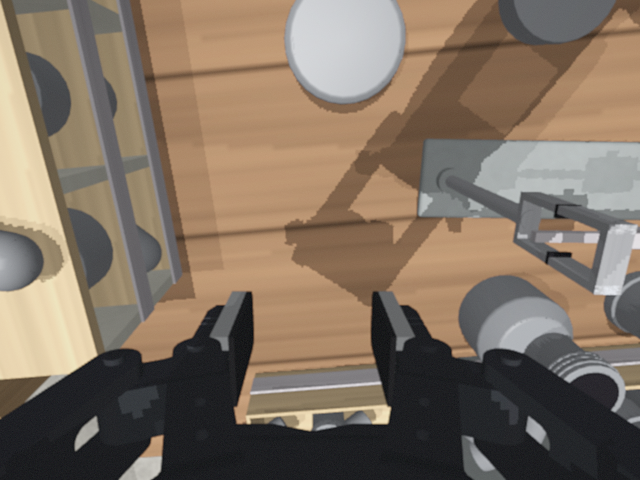

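View pics/s19c.png

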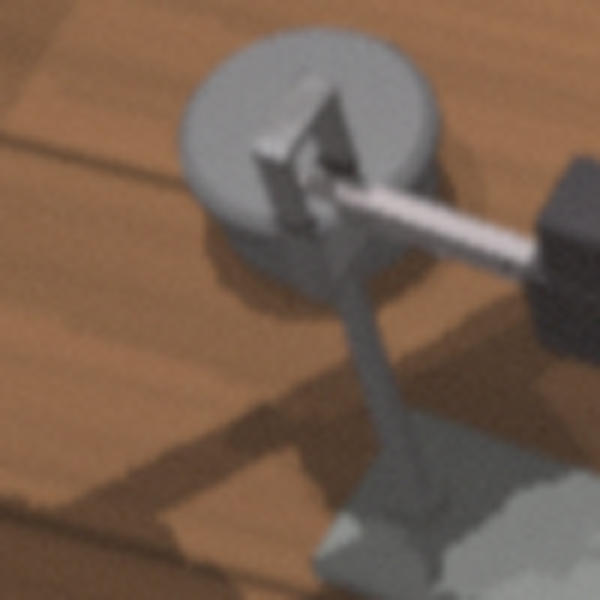

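Run:
```python
from h import *
T=np.load('T19.npy'); p=np.load('scale.npy')
a=cv2.imread('pics/w19.png'); S=7; x0,y0=505,180
z=cv2.resize(a[y0:y0+80,x0:x0+110],None,fx=S,fy=S,interpolation=cv2.INTER_NEAREST)
c=z.copy()
def dr(pts,col,off):
    q=wristproj(T,[W(p,l) for l in pts])+np.array(off); q=((q-[x0,y0]+.5)*S).astype(int)
    for i in range(len(q)): cv2.line(c,tuple(int(v) for v in q[i]),tuple(int(v) for v in q[(i+1)%len(q)]),col,1)
w=.0073; off=(0,0)
for xa,xb in((-.019,-.019+w),(.019-w,.019)):
    dr([(xa,-.342,.25),(xa,-.328,.25),(xb,-.328,.25),(xb,-.342,.25)],(0,0,255),off)
for t,col in((0,(0,255,0)),(-.02,(255,0,0))):
    dr([(-.003,-.355,.253-.355*t),(.003,-.355,.253-.355*t),(.003,-.355,.247-.355*t),(-.003,-.355,.247-.355*t)],col,off)
    for x in(-.003,.003): dr([(x,y,.253+y*t) for y in(-.355,-.31)],col,off)
cv2.imwrite('pics/w19z.png',c); cv2.imwrite('pics/w19r.png',z)
```

```text
(no output)
```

View pics/w19z.png

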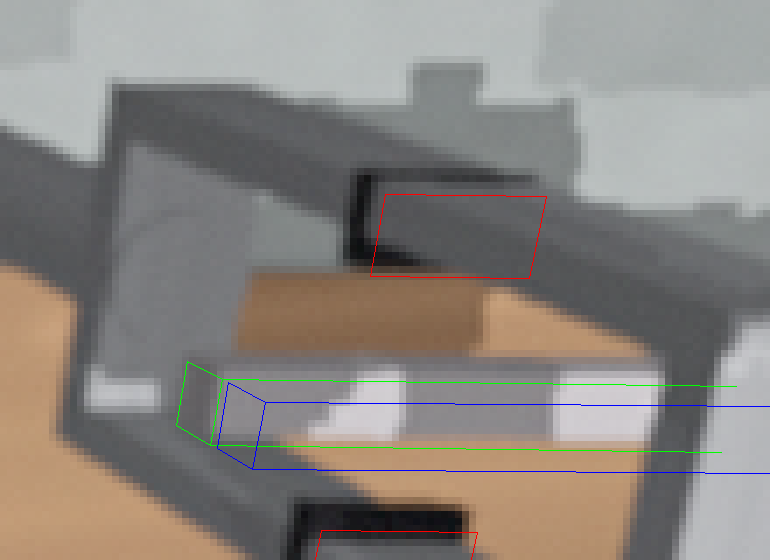

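View pics/w19r.png

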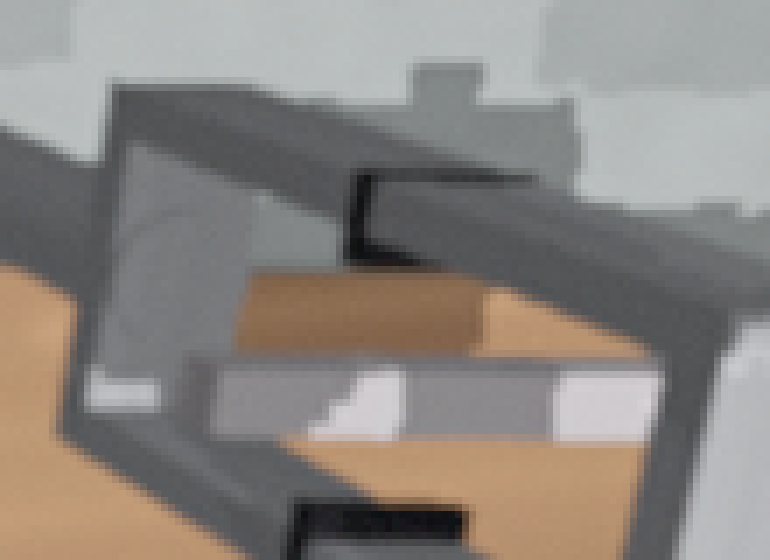

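Call:
apply_moves(
  targets=[
    [0.02,0.15,0.02,0,0],
    [0.02,0.23,0.02,0,0],
    [0.025,0.24,0,0,0],
    [0.025,0.24,0,0,0],
    [0.025,0.22,0,0,0],
    [0.02,0.15,0,0,0],
    [0.01,0.08,0,0,0],
    [0,0,0,0,0],
    [0,0,0,0,0],
  ],
)

```text
time_s: 24.2
tcp_pos: [0.5874, -0.1279, 0.3784]
tcp_rot: [0.037, 0.999, -0.001, 0.022]
contact_force: [0.4, -0.6, 0.2]
width: 0.0425
```

Call:
apply_moves(
  targets=[
    [0,-0.031,0,-0.25,0],
    [0,0,-0.08,0,0],
    [0,0,0,0,0],
  ],
)

```text
time_s: 24.5
tcp_pos: [0.5875, -0.1362, 0.3636]
tcp_rot: [0.05, 0.998, -0.002, 0.024]
contact_force: [-0.5, -0.4, -0.8]
width: 0.0426
```

Run:
```python
from ov import *
T,o=tcpT(); np.save('T20.npy',T); print(o['time_s'],o['tcp_pos'],ystate(T),o['contact_force'],tcploc(T))
shot('wrist','w20')
```

```text
24.5 [ 0.5874734  -0.13621094  0.36358418] 84.23926824200552 [-0.48575935 -0.44382018 -0.79081234] (np.float64(0.001228916351092204), np.float64(-0.21426378815874503))
```

View pics/w20.png

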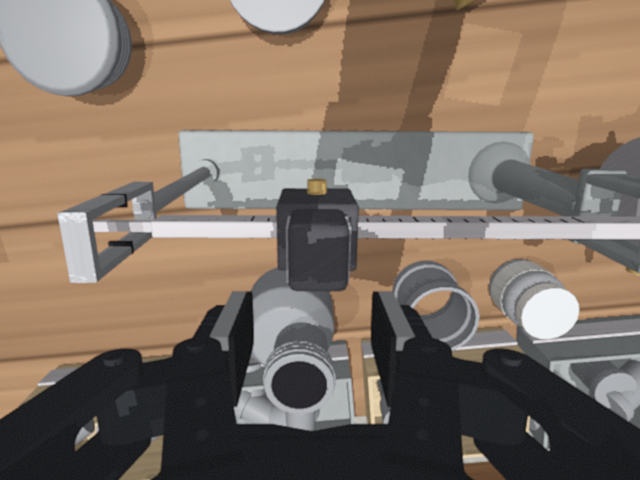

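Call:
apply_moves(
  targets=[
    [0,0.01,-0.06,0,0],
    [0,0,-0.12,0,0],
    [0,0,-0.1,0,0],
    [0,0,-0.03,0,0],
    [0,0,0,0,0],
  ],
)

```text
time_s: 25.05
tcp_pos: [0.5889, -0.1375, 0.3022]
tcp_rot: [0.053, 0.998, -0.003, 0.026]
contact_force: [0.5, 0.6, -0.8]
width: 0.0426
```

Run:
```python
from ov import *
T,o=tcpT(); print(o['time_s'],o['tcp_pos'],ystate(T),o['contact_force'],o['width'],tcploc(T))
```

```text
25.05 [ 0.58886692 -0.13748697  0.30216837] 83.93794110002338 [ 0.46376331  0.61270296 -0.77047566] 0.04258778811903163 (np.float64(0.0027488459117747804), np.float64(-0.21538626074330425))
```

Call:
apply_moves(
  targets=[
    [-0.002,-0.008,-0.015,0,0],
    [0,-0.006,0,0,0],
    [0,0,0,0,0],
  ],
)

```text
time_s: 25.35
tcp_pos: [0.589, -0.1406, 0.3005]
tcp_rot: [0.053, 0.998, -0.003, 0.027]
contact_force: [-0.6, 1.7, -0.4]
width: 0.0425
```

Run:
```python
from ov import *
T,o=tcpT(); print(o['time_s'],o['tcp_pos'],ystate(T),o['contact_force'],o['width'],tcploc(T))
shot('wrist','w21')
```

```text
25.35 [ 0.58900192 -0.14056778  0.30053784] 83.9142925957916 [-0.57769471  1.74183178 -0.35736138] 0.042520683168474196 (np.float64(0.0032069448440771135), np.float64(-0.21843581298573464))
```

View pics/w21.png

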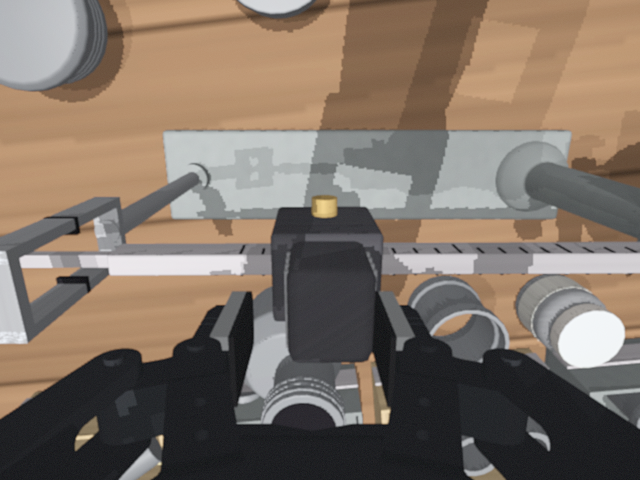

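Call:
apply_moves(
  targets=[
    [0.003,0.025,0,0,0],
    [0,0,0.05,0,0],
    [0,0,0.15,0,0],
    [0,0,0.12,0,0],
    [0,0,0,0,0],
    [0,0,0,0,0],
    [0,0,0,0,0],
    [0,0,0,0,0],
    [0,0,0,0,0],
    [0,0,0,0,0],
    [0,0,0,0,0],
    [0,0,0,0,0],
  ],
)

```text
time_s: 26.6
tcp_pos: [0.5893, -0.1347, 0.3671]
tcp_rot: [0.053, 0.998, -0.004, 0.027]
contact_force: [0.0, 0.5, 0.2]
width: 0.0425
```

Call:
apply_moves(
  targets=[
    [-0.02,-0.1,0,0,0],
    [-0.02,-0.2,0,0,0],
    [-0.025,-0.23,0,0,0],
    [-0.025,-0.23,0,0,0],
    [-0.025,-0.23,0,0,0],
    [-0.02,-0.2,-0.05,0,0],
    [-0.02,-0.15,-0.05,0,0],
    [0,0,0,0,0],
    [0,0,0,0,0],
    [0,0,0,0,0],
  ],
)

```text
time_s: 27.6
tcp_pos: [0.556, -0.4115, 0.3454]
tcp_rot: [0.051, 0.998, -0.003, 0.027]
contact_force: [-0.3, -0.1, -0.6]
width: 0.0427
```

Run:
```python
from h import *
T,o=tcpT(); np.save('T22.npy',T); print(o['time_s'],o['tcp_pos'],ystate(T),o['contact_force'],tcploc(T))
a=shot('wrist','w22'); p=np.load('scale.npy'); m=wristproj(T,[W(p,(0,-.335,.25))])[0]; print(m)
S=7; x0,y0=min(530,int(m[0])-60),int(m[1])-55
z=cv2.resize(a[y0:y0+85,x0:x0+110],None,fx=S,fy=S,interpolation=cv2.INTER_NEAREST); cv2.imwrite('pics/w22r.png',z)
c=z.copy()
def dr(pts,col,off):
    q=wristproj(T,[W(p,l) for l in pts])+np.array(off); q=((q-[x0,y0]+.5)*S).astype(int)
    for i in range(len(q)): cv2.line(c,tuple(int(v) for v in q[i]),tuple(int(v) for v in q[(i+1)%len(q)]),col,1)
w=.0073; off=(-20/7,-16/7)
for xa,xb in((-.019,-.019+w),(.019-w,.019)):
    dr([(xa,-.342,.25),(xa,-.328,.25),(xb,-.328,.25),(xb,-.342,.25)],(0,0,255),off)
for t,col in((0,(0,255,0)),(-.02,(255,0,0))):
    dr([(-.0035,-.355,.253-.355*t),(.0035,-.355,.253-.355*t),(.0035,-.355,.247-.355*t),(-.0035,-.355,.247-.355*t)],col,off)
    for x in(-.0035,.0035): dr([(x,y,.253+y*t) for y in(-.355,-.31)],col,off)
cv2.imwrite('pics/w22z.png',c)
```

```text
27.6 [ 0.55604546 -0.41151153  0.34536648] 84.13645280090647 [-0.33837236 -0.07618634 -0.60336414] (np.float64(-0.0010861252078410988), np.float64(-0.4913427849546455))
[580.99017776 239.86630626]
```

View pics/w22z.png

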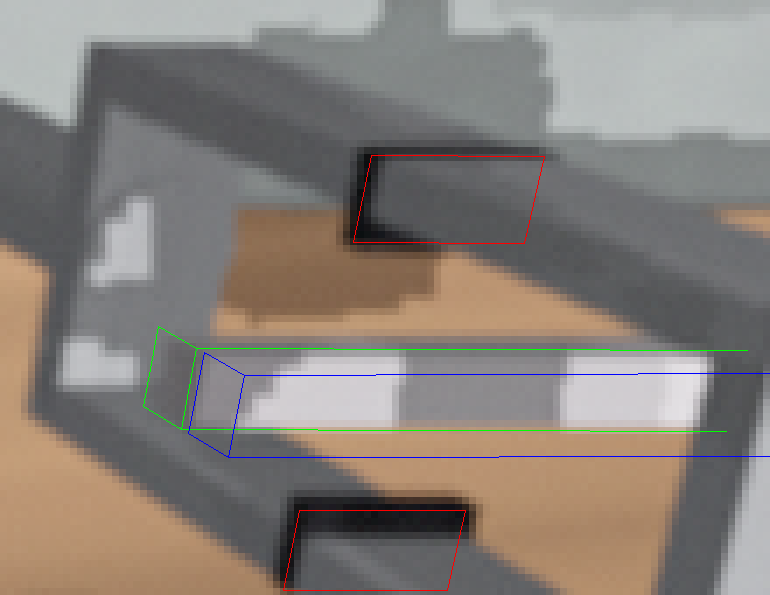

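View pics/w22r.png

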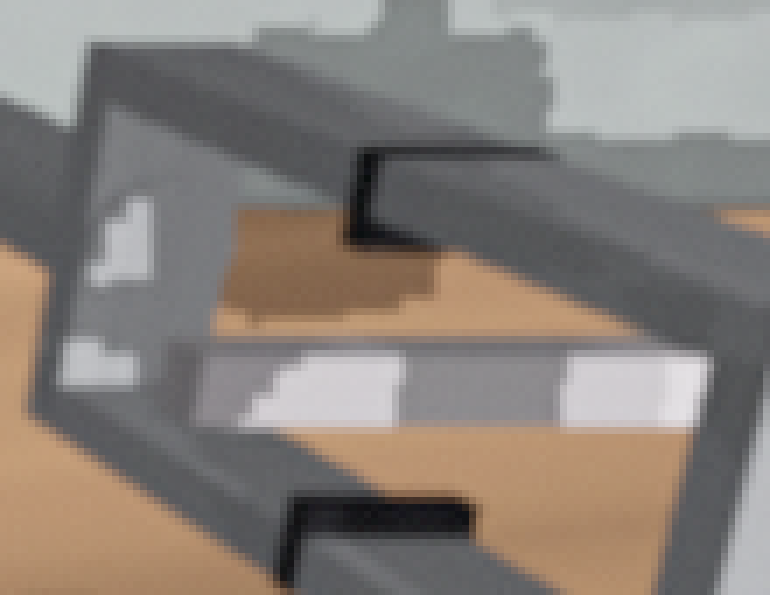

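The level overlay (green) now coincides with the pointer between the black marks. Last check: the whole scene, and whether the beam is still.

Call:
apply_moves(
  targets=[
    [0,0,0,0,0],
    [0,0,0,0,0],
    [0,0,0,0,0],
    [0,0,0,0,0],
    [0,0,0,0,0],
    [0,0,0,0,0],
    [0,0,0,0,0],
    [0,0,0,0,0],
  ],
)

```text
time_s: 28.45
tcp_pos: [0.5581, -0.4075, 0.3478]
tcp_rot: [0.048, 0.998, -0.003, 0.028]
contact_force: [-0.2, -0.2, -0.0]
width: 0.0425
```

Run:
```python
from h import *
b=shot('scene','s23'); a=shot('wrist','w23')
d=cv2.absdiff(a,cv2.imread('pics/w22.png')); print('diff loop region',d[180:270,500:].max(),d[180:270,500:].mean())
s0=cv2.imread('pics/scene0.png'); d=cv2.absdiff(b,s0).max(2); cv2.imwrite('pics/d.png',d)
print(manip.get_obs()['tcp_pos'])
```

```text
diff loop region 161 18.538968253968253
[ 0.55809816 -0.40753417  0.34779187]
```

View pics/s23.png

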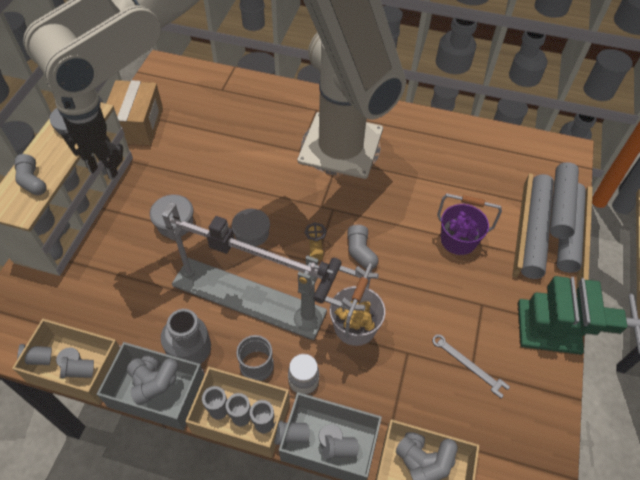

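Run:
```python
from h import *
T,o=tcpT(); a=cv2.imread('pics/w23.png'); p=np.load('scale.npy'); m=wristproj(T,[W(p,(0,-.335,.25))])[0]
S=7; x0,y0=min(530,int(m[0])-60),int(m[1])-55
c=cv2.resize(a[y0:y0+85,x0:x0+110],None,fx=S,fy=S,interpolation=cv2.INTER_NEAREST)
def dr(pts,col,off):
    q=wristproj(T,[W(p,l) for l in pts])+np.array(off); q=((q-[x0,y0]+.5)*S).astype(int)
    for i in range(len(q)): cv2.line(c,tuple(int(v) for v in q[i]),tuple(int(v) for v in q[(i+1)%len(q)]),col,1)
w=.0073; off=(-20/7,-16/7)
for xa,xb in((-.019,-.019+w),(.019-w,.019)):
    dr([(xa,-.342,.25),(xa,-.328,.25),(xb,-.328,.25),(xb,-.342,.25)],(0,0,255),off)
for t,col in((0,(0,255,0)),):
    for x in(-.0035,.0035): dr([(x,y,.253+y*t) for y in(-.355,-.31)],col,off)
cv2.imwrite('pics/w23z.png',c)
```

```text
(no output)
```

View pics/w23z.png

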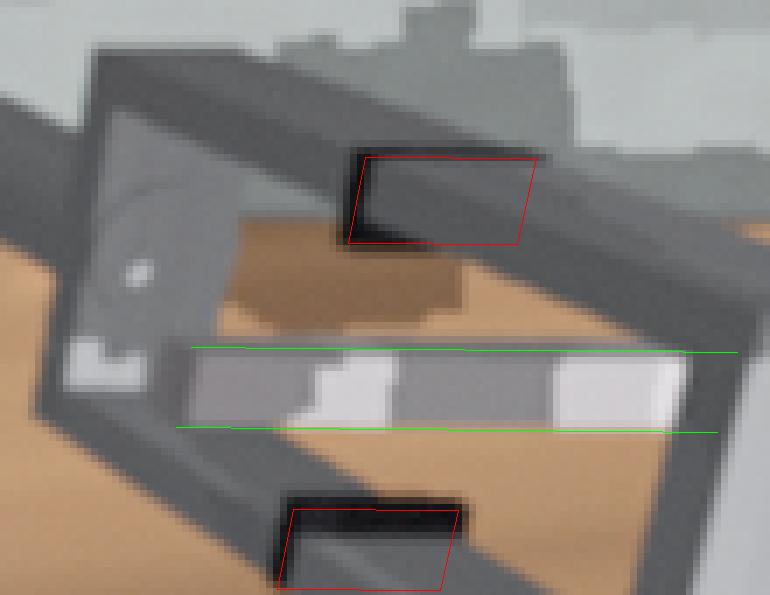

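The beam is level and still. The pail hangs in both Vs, well off the bench, and the other things look undisturbed in the scene picture.

```bash
python3 -c "
from station import manip
print(manip.sign_off())"
```

```text
the job is handed in; nothing more can be done
None
```

The galvanised pail of brass fittings is hanging by its handle in both Vs of the fork, and the beam floats level. I handed the job in at about 28.5 s of the 72 s allowed. I left the purple look-alike pail alone.

- **Lifting and hanging:** My first close on the handle shifted the tool about 11 mm up, so I opened and gripped again before lifting. The pail went on the fork without trouble, and it hangs well clear of the bench.
- **Balancing:** I pushed the poise out in steps to about 0.16 m, backing off to let the beam settle before each reading. The tilt readings went from about -0.05 to -0.03, -0.006 and -0.003 rad, and then to level.
- **Last checks:**
  - **Beam:** In two wrist-camera views taken 0.8 s apart, the pointer matched the level overlay between the sight marks to about 0.002 rad (under 1 mm at the tip). That figure depends on a 2–3 pixel calibration correction I took from the marks themselves.
  - **Scene:** The last scene picture shows the fittings still in the pail, the other things where they stood, and the gripper clear of everything.
- **Failed check:** My picture-difference test for stillness was not usable because the arm had drifted about 4 mm between the two frames. I relied on the two overlay readings instead.

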